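# Stock the reagent tray for blood-smear staining

## Task

Stock the staining tray: stand the oil dropper, the brown stain bottle and the big white buffer bottle upright, and lay the slide carton flat, each in the one insert of the tray whose pocket was made for it, fully down on the pocket's floor. Keep the bottles upright on the way, set the things down rather than dropping them, and leave the sample cup and the timer standing where they are.

Things in the scene. Friction and masses are not known exactly. Their poses are not given: they have to be found in the camera images.
- oil_dropper: small brown dropper bottle with a tall black pointed top, 82 mm high, loose, upright on the worktop; round body 27 mm in diameter up to about 40 mm, shoulder to 48 mm, then a black collar 20 mm wide to 55 mm and a nozzle 10 mm thick. Origin: centre of its underside, z up
- stain_bottle: brown bottle with a paper label and a violet cap, 98 mm high, loose, upright; round body 42 mm in diameter up to about 70 mm, cap 27 mm wide from 83 to 98 mm. Origin: centre of its underside, z up
- buffer_bottle: largest white bottle with a green cap, 135 mm high, loose, upright, 0.24 kg give or take; round body 60 mm in diameter up to about 95 mm, cap 35 mm wide from 115 to 135 mm. Origin: centre of its underside, z up. (A smaller white bottle standing at the back is not part of the job.)
- slide_carton: small pale green carton of microscope slides, 29 mm (its x) by 78 mm (its y) by 30 mm high, loose, lying flat. Origin: centre of its underside, z up
- insert_dropper: grey square insert 94x94x26 mm high, fixed, one of four (2 by 2 at 97 mm, any order) in a steel tray; the smallest round pocket, 35 mm wide and 22 mm deep, for the 27 mm oil dropper, 3 mm chamfer at the mouth, pocket floor 4 mm above the underside. Origin: middle of the underside, below the pocket's middle, 3 mm above the worktop; z up, x and y along its sides
- insert_stain: grey square insert 94x94x26 mm high, fixed, one of four (2 by 2 at 97 mm, any order) in a steel tray; the middle round pocket, 50 mm wide and 22 mm deep, for the 42 mm stain bottle, 3 mm chamfer at the mouth, pocket floor 4 mm above the underside. Origin: middle of the underside, below the pocket's middle, 3 mm above the worktop; z up, x and y along its sides
- insert_buffer: grey square insert 94x94x26 mm high, fixed, one of four (2 by 2 at 97 mm, any order) in a steel tray; the largest round pocket, 68 mm wide and 22 mm deep, for the 60 mm buffer bottle, 3 mm chamfer at the mouth, pocket floor 4 mm above the underside. Origin: middle of the underside, below the pocket's middle, 3 mm above the worktop; z up, x and y along its sides
- insert_carton: grey square insert 94x94x26 mm high, fixed, one of four (2 by 2 at 97 mm, any order) in a steel tray; oblong pocket 37 (x) by 86 (y) mm, 14 mm deep, for the carton, either way round, 3 mm chamfer at the mouth, pocket floor 12 mm above the underside. Origin: middle of the underside, below the pocket's middle, 3 mm above the worktop; z up, x and y along its sides
- sample_cup: bystander, to be left alone: sample cup with a red screw lid, 64 mm wide, 70 mm high, standing loose. Origin: centre of its underside
- lab_timer: bystander, to be left alone: white timer with a display and two buttons, 62 x 62 mm, 22 mm high, lying loose. Origin: centre of its underside

How it is judged:
At the end, for the whole second after the job is handed in: Each of the four things is in its own insert: centre within 9 mm of the insert's centre, underside within 4 mm of the pocket's floor, upright (carton: flat) within 0.12 rad, the carton along its pocket within 0.2 rad; all released and at rest (horizontal distance between oil_dropper and insert_dropper below 0.009 m and z of oil_dropper in the frame of insert_dropper below 0.008 m and angle between each of oil_dropper, stain_bottle, buffer_bottle, slide_carton's own z axis and vertical below 0.12 rad and linear speed of each of oil_dropper, stain_bottle, buffer_bottle, slide_carton below 0.02 m/s and angular speed of each of oil_dropper, stain_bottle, buffer_bottle, slide_carton below 0.2 rad/s and contact force between each of oil_dropper, stain_bottle, buffer_bottle, slide_carton and the fingers below 0.1 N and horizontal distance between stain_bottle and insert_stain below 0.009 m and z of stain_bottle in the frame of insert_stain below 0.008 m and horizontal distance between buffer_bottle and insert_buffer below 0.009 m and z of buffer_bottle in the frame of insert_buffer below 0.008 m and horizontal distance between slide_carton and insert_carton below 0.009 m and z of slide_carton in the frame of insert_carton below 0.016 m and angle between the y axis of slide_carton and the y axis of insert_carton, either way round below 0.2 rad); the robot touches nothing.
It fails at once if a bottle is tipped by more than 0.6 rad (angle between any of oil_dropper, stain_bottle, buffer_bottle's own z axis and vertical above 0.6 rad).
It fails at once if a thing is dropped: it moves faster than 0.6 m/s (a fall of about 18 mm) without the fingers on it ((linear speed of oil_dropper above 0.6 m/s and contact force between oil_dropper and the fingers below 0.05 N) or (linear speed of stain_bottle above 0.6 m/s and contact force between stain_bottle and the fingers below 0.05 N) or (linear speed of buffer_bottle above 0.6 m/s and contact force between buffer_bottle and the fingers below 0.05 N) or (linear speed of slide_carton above 0.6 m/s and contact force between slide_carton and the fingers below 0.05 N)).
It fails at once if the sample cup or the timer is shifted by more than 25 mm (distance of any of sample_cup, lab_timer from where it was at the start of the episode above 0.025 m).
It also fails if it takes over 112 s, if anything falls off the work surface, if the arm or the gripper's body presses on something with over 40 N, if the wrist force passes 120 N, or if a joint passes its speed limit or range.

## Robot

A 6-joint arm with a two-finger parallel gripper is mounted at the origin on a cart in front of the work surface, level with it; the furniture and walls round the work are solid. World frame = base frame: x ahead of the robot, y to its left, z up, the work surface at z = 0. Lengths are in m, angles in rad, forces in N, time in s.
With the tool pointing down it reaches from about 0.35 to 0.775 m from the base axis. Payload 7.3 kg.
Tool frame: the origin (TCP) lies on the centre line of the jaws, within the pads' length; the fingertips stand 25 mm ahead of it and the grasp point (between the pads) lies 6 mm ahead of it; z points along the fingers, y is the direction in which the jaws open and shut (so a half turn about z gives the same grasp; the last joint's range is limited). The gripper opens to 92 mm and grips with 3 to 60 N. Pads are 19 mm wide; open, the fingers measure 130 mm over their backs; the gripper's body (75 mm by 190 mm) begins 47 mm behind the grasp point.
Start: joints at [-1.326, 0.342, 1.524, -0, 1.275, -0.146], TCP at [0.2, -0.485, 0.252] pointing down, gripper open.
Joint ranges: [-2.53, 2.53], [-0.77, 2.02], [0.04, 2.7], [-1, 4.14], [0.28, 2.66], [-3.11, 3.11]. Speed limits (rad/s): [2.57, 2.57, 3.14, 3.14, 3.14, 3.14].

## Interface

Orientations are given as [roll, pitch, yaw] about the fixed x, y, z axes, in that order (R = Rz(yaw) Ry(pitch) Rx(roll)).
In Python, from cell import telemetry, read_camera, workorder gives the robot as it stands.
- The arm moves only by the shell command python3 -m creep 'ROWS' [FORCE]. ROWS is JSON, one flat list of numbers, 5 for each row, row after row: the opening, from 0 (shut) to 1 (fully open), then the shift along the world's x, y, z in m, then the turn about the world's z in rad. A call has 1 to 12 rows; each row shifts and turns the pose as measured when the row begins; what a row does not reach is not made up. A row lasts 1/8 s, in which the tool goes at most 62.5 mm and 10.7 degrees, less where a joint would pass 70% of its speed; a pose out of reach is approached as far as the arm can. A call is refused whole if a number of a shift passes 0.0625 or a number of a turn 0.188, either way. A call with a gripper value outside its range is refused whole. The fingers move at their own pace and stop on an object; FORCE is the grip in N (left out, the last holds). Time passes only in rows, so rows that do not move let the fingers close. It gives the time, the measured TCP pose, the force and the opening at its end, in the units of the state.
- telemetry.observe(): the state, without advancing time (a new reading comes with each control period).
- read_camera(name): name is "side" or "top" or "wrist"; returns a dict with "image" (400x640x3 uint8, red, green, blue), "fovy" (degrees; the focal length in pixels is half the picture's height over the tangent of half this angle, whatever the lens; pixels are square), "cx", "cy" (the principal point, pixels), "R" (3x3) and "t" (3): a world point X has camera coordinates R X + t. Camera axes: x right, y down, z forward; pixel columns grow to the right and rows downward; lengths in m; the calibration is good to about 2 mm. A picture is of the moment at which its call begins. There is no depth.
- workorder.hand_in(): hands the job in, once; it reports no verdict.
The state is a dict: "time": time; "qpos": joint angles; "qvel": joint speeds; "joint_efforts": joint torques, N m; "tool_pos": TCP position; "tool_rot": TCP orientation; "contact_force": force on the tool from outside, world axes, zero at the start; "torque": the same for the moment, N m; "opening": finger opening in m.
Only numpy, scipy, OpenCV 4.12 (cv2) and the standard library are available. Lean on these libraries where they do the work, as an engineer would, in place of code of your own. Each camera call takes 0.05 s, during which the arm holds its last target.

## Working session

There is one attempt and no reset: what is moved stays moved. The work goes in short steps, Python scripts to look and compute and a shell command to move; the robot and the scene stay as the last step left them, time stands still between calls to the robot, and variables do not carry over. Pictures are saved under pics/ and viewed, and the job is handed in when it is done.

```bash
mkdir -p pics; ls; python3 - <<'E'
from cell import telemetry, read_camera
import cv2
s=telemetry.observe();print(s)
for n in ["top","side","wrist"]:
    c=read_camera(n);cv2.imwrite(f"pics/{n}0.png",c["image"][:,:,::-1]);print(n,c["fovy"],c["cx"],c["cy"],c["R"],c["t"])
E
```

```text
pics
{'time': 0.0, 'qpos': array([-1.32601668e+00,  3.42742478e-01,  1.52501775e+00,  1.68347332e-06,
        1.27539763e+00, -1.45985975e-01]), 'qvel': array([-0.00230567,  0.00070429, -0.00130583, -0.00132795,  0.00042213,
       -0.00134532]), 'joint_efforts': array([-7.85190005e-04, -4.31247568e+01, -2.44218707e+01,  7.16704270e-02,
        5.58520365e-02, -1.41845526e-04]), 'tool_pos': array([ 0.19990813, -0.48505123,  0.25103443]), 'tool_rot': array([-3.14004433e+00, -2.29279994e-04,  3.90764954e-01]), 'contact_force': array([-0.68098598,  0.19718403, -0.35664484]), 'torque': array([ 0.00436122, -0.02576601,  0.02738944]), 'opening': 0.09191066959780245}
top 55.40586963072017 321.74620996156636 202.82466445696267 [[-0.01033444 -0.99993856 -0.00400891]
 [-0.98264946  0.01089806 -0.18515204]
 [ 0.18518436  0.00202591 -0.98270171]] [0.01487621 0.50001829 0.83482613]
side 45.258312647170996 324.0798517169352 200.58353230722196 [[-0.90032571 -0.43474403 -0.02027897]
 [-0.1665085   0.38712938 -0.9068659 ]
 [ 0.40210513 -0.81309807 -0.42093111]] [0.44960867 0.11212244 1.06737074]
wrist 68.17960968244583 319.8855797933765 195.08588661161735 [[ 0.380284   -0.92486787 -0.00187281]
 [-0.89088794 -0.3668546   0.26783649]
 [-0.24840041 -0.10018547 -0.96346256]] [-0.52341351 -0.03218515  0.39029475]
```

View pics/top0.png

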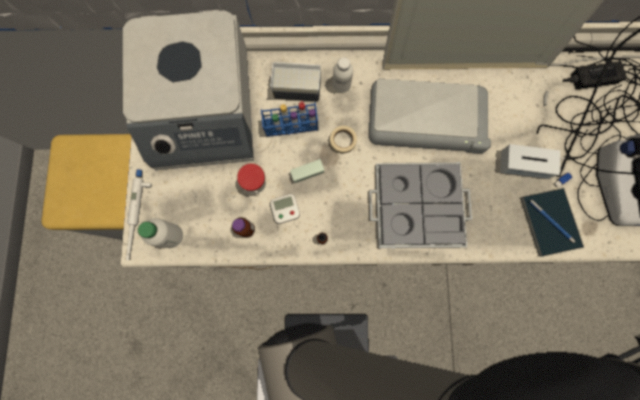

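View pics/side0.png

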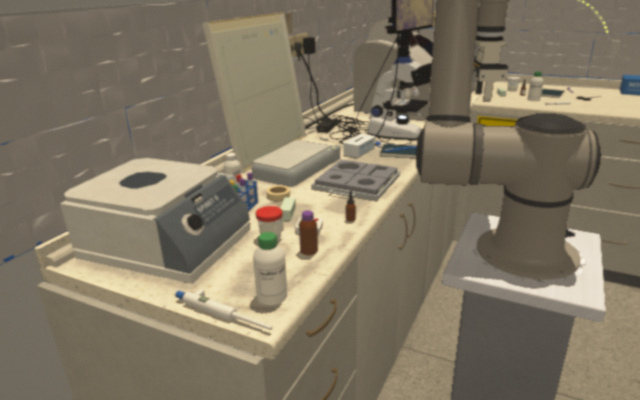

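View pics/wrist0.png

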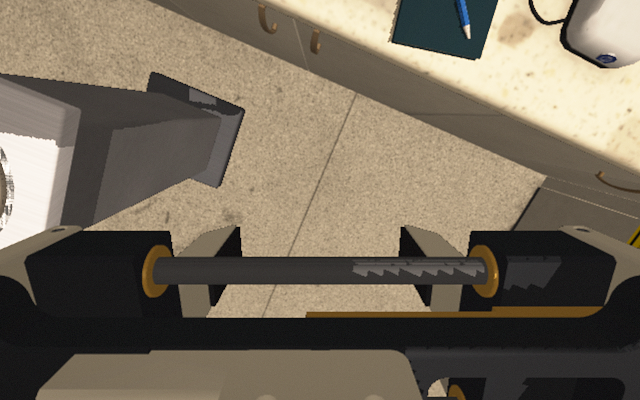

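```bash
cat > h.py <<'E'
import numpy as np,cv2
from cell import telemetry, read_camera
def K(c):
    f=200/np.tan(np.radians(c["fovy"])/2); return f
def pt(c,u,v,z):
    f=K(c); R=np.array(c["R"]);t=np.array(c["t"])
    d=R.T@np.array([(u-c["cx"])/f,(v-c["cy"])/f,1.]); o=-R.T@t
    return o+d*(z-o[2])/d[2]
def proj(c,X):
    f=K(c); p=np.array(c["R"])@np.array(X)+np.array(c["t"])
    return p[:2]/p[2]*f+[c["cx"],c["cy"]]
def crop(c,x0,y0,x1,y1,k,name):
    cv2.imwrite("pics/"+name,cv2.resize(c["image"][y0:y1,x0:x1,::-1],None,fx=k,fy=k,interpolation=cv2.INTER_CUBIC))
def seg(c,lo,hi,box):
    x0,y0,x1,y1=box
    h=cv2.cvtColor(c["image"],cv2.COLOR_RGB2HSV)[y0:y1,x0:x1]
    m=cv2.inRange(h,np.array(lo),np.array(hi))
    n,l,s,ce=cv2.connectedComponentsWithStats(m)
    i=1+np.argmax(s[1:,4]); 
    cn=max(cv2.findContours((l==i).astype(np.uint8),cv2.RETR_EXTERNAL,cv2.CHAIN_APPROX_NONE)[0],key=len)+np.array([x0,y0])
    return ce[i]+[x0,y0],s[i],cn
E
python3 - <<'E'
from h import *
c=read_camera("top")
crop(c,120,160,340,255,3.6,"a.png");crop(c,360,150,480,260,5,"b.png")
print(proj(c,[0,0,0]))
for u,v in [(128,264),(500,264),(250,165),(380,90)]: print(pt(c,u,v,0))
E
```

```text
[328.53360637 430.96222413]
[0.36637499 0.47075626 0.        ]
[ 0.35717606 -0.41009153  0.        ]
[0.60667963 0.18710043 0.        ]
[ 0.80367515 -0.14383234  0.        ]
```

View pics/a.png

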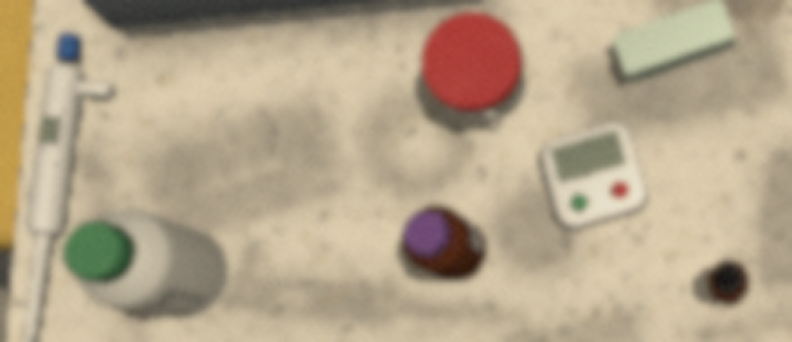

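View pics/b.png

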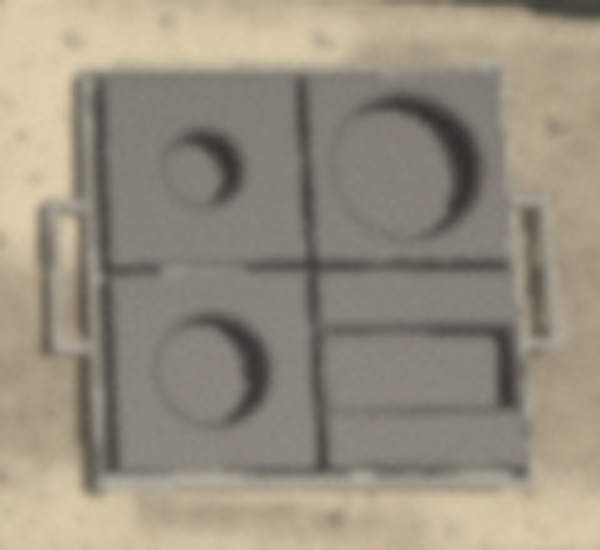

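```bash
python3 - <<'E'
from h import *
c=read_camera("top"); P=lambda u,v,z:np.round(pt(c,u,v,z),4)
for n,lo,hi,box,z in [("buf",(45,60,30),(85,255,255),(130,215,165,250),.135),("stain",(125,60,40),(165,255,255),(225,210,260,245),.098),("carton",(35,12,120),(85,90,255),(285,155,330,185),.03),("cup",(0,140,80),(8,255,255),(235,160,270,195),.07)]:
    ce,s,cn=seg(c,lo,hi,box); (u,v),r=cv2.minEnclosingCircle(cn); print(n,ce,(u,v),r,s,P(*ce,z),P(u,v,z))
    if n=="carton":
        rc=cv2.minAreaRect(cn); print(rc); b=cv2.boxPoints(rc); w=[P(*q,.03) for q in b];print(np.mean(w,0),w)
cr=[(103,73),(500,70),(527,472),(118,470),(313,266)]
w=[P(360+u/5,150+v/5,.029) for u,v in cr]; print("tray",w,np.mean(w[:4],0))
for n,u,v in [("drop",203,168),("buf",405,168),("stain",212,372)]: print(n,P(360+u/5,150+v/5,.029))
for n,u,v in [("dropper tip",728,280)]: print(n,P(120+u/3.6,160+v/3.6,.082),P(120+u/3.6,160+v/3.6,.055))
for n,u,v in [(n,120+u/3.6,160+v/3.6) for n,u,v in [("timer",595,175),("pipette top",68,48),("pip bot",40,340),("centrifuge corner",125,28)]]: print(n,P(u,v,.022))
E
```

```text
buf [146.83333333 229.51282051] (147.0, 230.0) 9.219644546508789 [  8   7  19  16 234] [0.4317 0.3694 0.135 ] [0.4307 0.369  0.135 ]
stain [238.40350877 224.62280702] (238.03012084960938, 224.41566467285156) 6.176636695861816 [  8   9  12  12 114] [0.4447 0.1896 0.098 ] [0.4451 0.1904 0.098 ]
carton [312.48809524 169.5952381 ] (311.5, 169.5) 10.606701850891113 [17  7 20 16 84] [0.5847 0.0309 0.03  ] [0.5849 0.0333 0.03  ]
((311.4310302734375, 169.8275909423828), (10.39893913269043, 19.869401931762695), 68.19859313964844)
[0.58415  0.033425 0.03    ] [array([0.5872, 0.0602, 0.03  ]), array([0.6051, 0.0158, 0.03  ]), array([0.581 , 0.0067, 0.03  ]), array([0.5633, 0.051 , 0.03  ])]
cup [250.51537071 176.88245931] (250.5, 177.125) 13.41709041595459 [  3   4  26  27 553] [0.5578 0.1715 0.07  ] [0.5573 0.1715 0.07  ]
tray [array([ 0.5955, -0.133 ,  0.029 ]), array([ 0.5948, -0.3238,  0.029 ]), array([ 0.4021, -0.3214,  0.029 ]), array([ 0.405 , -0.1325,  0.029 ]), array([ 0.4999, -0.2283,  0.029 ])] [ 0.49935  -0.227675  0.029   ]
drop [ 0.548  -0.1788  0.029 ]
buf [ 0.5469 -0.2749  0.029 ]
stain [ 0.4501 -0.1782  0.029 ]
dropper tip [0.4159 0.0092 0.082 ] [0.4184 0.0093 0.055 ]
timer [0.4918 0.0963 0.022 ]
pipette top [0.5824 0.4514 0.022 ]
pip bot [0.3876 0.4542 0.022 ]
centrifuge corner [0.5958 0.414  0.022 ]
```

```bash
python3 - <<'E'
from h import *
c=read_camera("top")
w=[pt(c,120+u/3.6,160+v/3.6,.03) for u,v in [(613,48),(722,3),(735,38),(625,78)]]
print(np.round(w,4),np.mean(w,0)); d=(w[1]+w[2]-w[0]-w[3]);print(np.degrees(np.arctan2(d[0],-d[1])),np.linalg.norm(d)/2,np.linalg.norm(w[0]-w[3]))
E
python3 -m creep '[1,0.04,0.05,0,0.16,1,0.04,0.05,0,0.16,1,0.04,0.05,0,0.16,1,0.04,0.05,0,0.16,1,0.04,0.05,0,0.16,1,0.04,0.05,0,0.16,1,0.04,0.05,0,0.16,1,0.04,0.05,0,0.16,1,0.04,0.05,0,0.16,1,0,0.05,0,0.1,1,0,0,0,0]' 20
```

```text
[[0.576  0.0842 0.03  ]
 [0.6063 0.0114 0.03  ]
 [0.582  0.0029 0.03  ]
 [0.5554 0.0761 0.03  ]] [0.57990244 0.04364642 0.03      ]
21.271246963154816 0.07833010205530201 0.02213254222572603
time: 1.68
tool_pos: [0.5527, 0.0114, 0.2508]
tool_rot: [3.138, 0.001, 1.979]
contact_force: [-0.7, 0.2, 0.3]
opening: 0.0916
```

```bash
python3 - <<'E'
from h import *
c=read_camera("wrist");cv2.imwrite("pics/w1.png",c["image"][:,:,::-1]);print(telemetry.observe()["tool_pos"])
E
```

```text
[0.55281362 0.00975921 0.25077435]
```

View pics/w1.png

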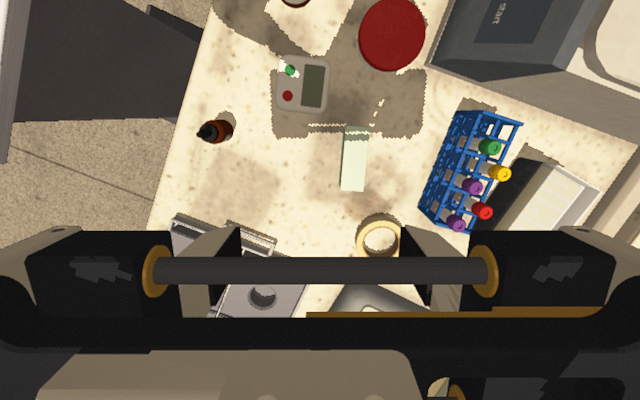

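```bash
python3 - <<'E'
from h import *
c=read_camera("wrist")
crop(c,300,100,420,210,5,"w1c.png");crop(c,180,100,250,160,8,"w1d.png")
h=cv2.cvtColor(c["image"],cv2.COLOR_RGB2HSV);print(h[150,355],h[130,355],h[185,350],h[130,230])
E
```

```text
[ 31  32 241] [ 32  55 131] [ 30  28 243] [  8 211  46]
```

View pics/w1c.png

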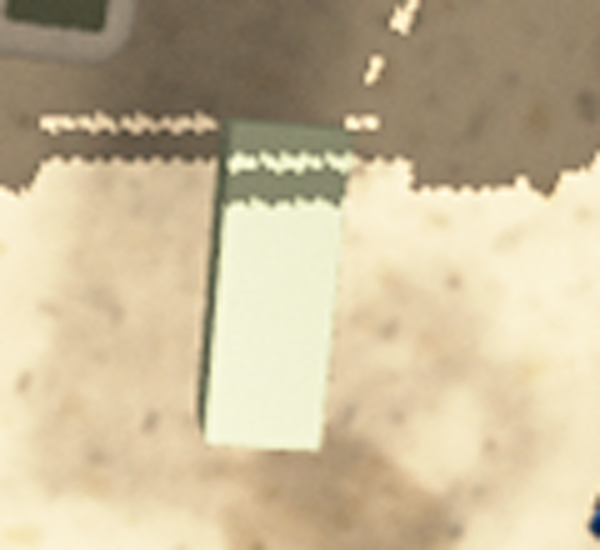

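View pics/w1d.png

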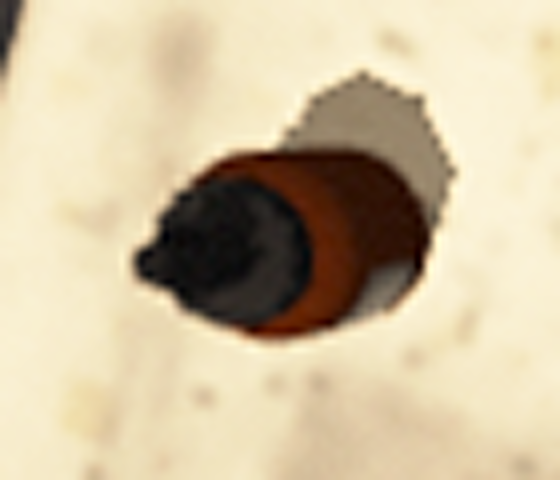

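```bash
python3 - <<'E'
from h import *
c=read_camera("wrist")
w=[pt(c,300+u/5,100+v/5,.03) for u,v in [(230,121),(351,126),(322,450),(206,445)]]
print(np.round(w,4),np.mean(w,0)); d=(w[0]+w[1]-w[2]-w[3]);print(np.degrees(np.arctan2(-d[0],d[1])),np.linalg.norm(d)/2,np.linalg.norm(w[0]-w[1]))
print(pt(c,180+147/8,100+265/8,.082),pt(c,180+240/8,100+258/8,.055))
print(telemetry.observe()["tool_pos"],telemetry.observe()["tool_rot"])
E
```

```text
[[0.5588 0.076  0.03  ]
 [0.5853 0.086  0.03  ]
 [0.6125 0.0128 0.03  ]
 [0.5856 0.0028 0.03  ]] [0.58553767 0.04441736 0.03      ]
20.23888933406595 0.07799846460569707 0.028243161420130662
[0.42173293 0.0103122  0.082     ] [0.42383634 0.0102946  0.055     ]
[0.55269551 0.00756048 0.25098872] [3.13781166e+00 2.52647608e-03 1.97243235e+00]
```

```bash
python3 - <<'E'
from h import *
c=read_camera("wrist");t=read_camera("top");s=read_camera("side")
for z in (0,.05,.1): print(z,[np.round(pt(c,u,v,z)[:2],3) for u,v in [(419,208),(448,112),(470,240),(482,212)]],[np.round(pt(t,u,v,z)[:2],3) for u,v in [(264,136),(319,131),(304,105)]])
crop(t,255,60,355,190,4.5,"t2.png");crop(s,200,130,340,260,4.5,"s2.png")
E
```

```text
0 [array([0.699, 0.013]), array([0.673, 0.138]), array([ 0.788, -0.001]), array([0.782, 0.041])] [array([0.682, 0.154]), array([0.694, 0.015]), array([0.765, 0.052])]
0.05 [array([0.677, 0.021]), array([0.654, 0.13 ]), array([0.754, 0.009]), array([0.748, 0.046])] [array([0.663, 0.146]), array([0.674, 0.014]), array([0.741, 0.05 ])]
0.1 [array([0.654, 0.029]), array([0.634, 0.122]), array([0.719, 0.019]), array([0.715, 0.05 ])] [array([0.644, 0.138]), array([0.655, 0.014]), array([0.718, 0.048])]
```

View pics/t2.png

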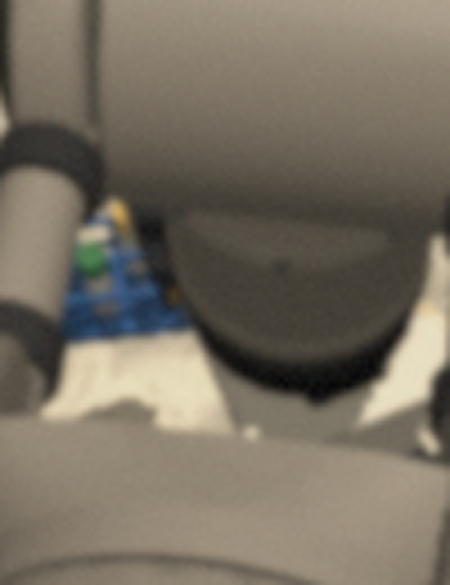

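View pics/s2.png

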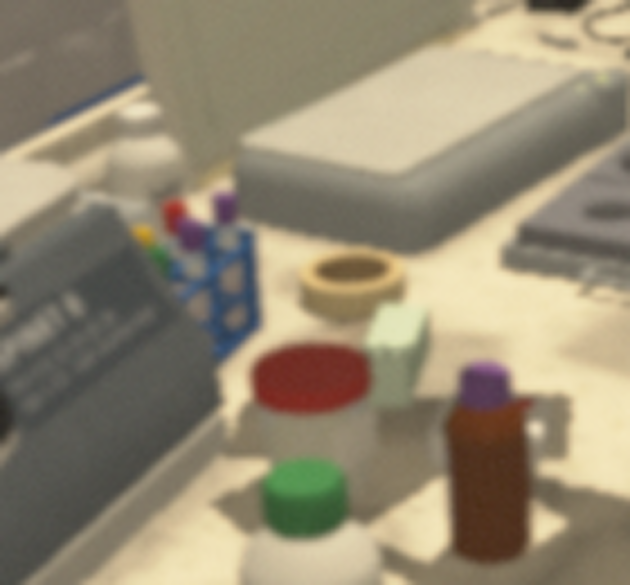

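```bash
python3 -m creep '[1,0.025,0.033,0,-0.048,1,0,0,-0.05,0,1,0,0,-0.05,0,1,0,0,-0.05,0,1,0,0,-0.03,0,1,0,0,0,0]' 20
python3 - <<'E'
from h import *
c=read_camera("wrist");cv2.imwrite("pics/w2.png",c["image"][:,:,::-1])
c=read_camera("side");crop(c,200,130,360,260,5,"s3.png")
E
```

```text
time: 2.72
tool_pos: [0.5792, 0.0328, 0.0686]
tool_rot: [3.132, 0.006, 1.907]
contact_force: [1.1, 0.2, 0.3]
opening: 0.0917
```

View pics/w2.png

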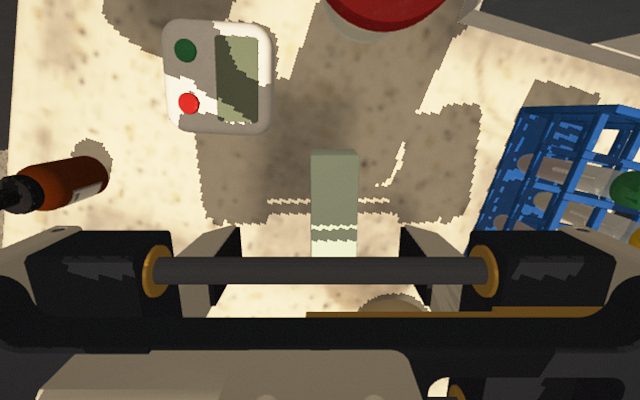

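View pics/s3.png

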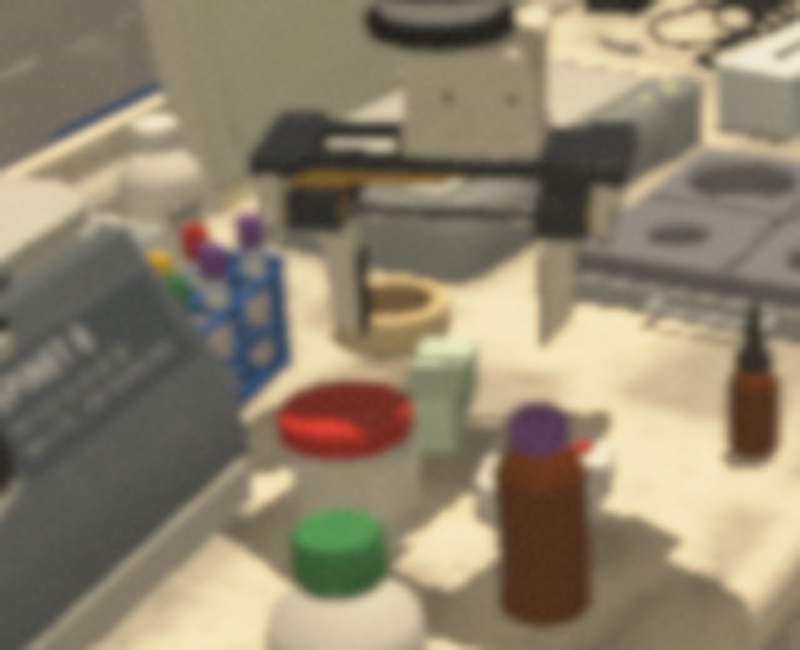

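```bash
python3 -m creep '[1,-0.001,0.010,-0.02,0.016,1,0,0,-0.006,0,1,0,0,0,0]' 20
python3 - <<'E'
from h import *
for i in range(3): s=telemetry.observe();print(s["tool_pos"],s["tool_rot"],s["contact_force"])
E
```

```text
time: 3.2
tool_pos: [0.584, 0.0417, 0.0509]
tool_rot: [3.117, 0.012, 1.922]
contact_force: [0.0, -0.0, 0.4]
opening: 0.092
[0.58400573 0.04171854 0.05086464] [3.11723179 0.01211148 1.92224323] [ 0.02346533 -0.02318532  0.36074307]
[0.58400573 0.04171854 0.05086464] [3.11723179 0.01211148 1.92224323] [ 0.02346533 -0.02318532  0.36074307]
[0.58400573 0.04171854 0.05086464] [3.11723179 0.01211148 1.92224323] [ 0.02346533 -0.02318532  0.36074307]
```

```bash
for i in 1 2; do python3 -m creep '[1,0,0,0,0]'; done;  python3 -m creep '[1,-0.006,0.001,-0.008,0]'; python3 -m creep '[1,0,0,0,0]'
```

```text
time: 3.32
tool_pos: [0.5847, 0.0414, 0.0521]
tool_rot: [3.115, 0.013, 1.922]
contact_force: [0.7, 0.1, -0.2]
opening: 0.0916
time: 3.45
tool_pos: [0.5852, 0.0412, 0.053]
tool_rot: [3.114, 0.014, 1.922]
contact_force: [-0.8, -0.3, -0.8]
opening: 0.0914
time: 3.58
tool_pos: [0.58, 0.042, 0.0456]
tool_rot: [3.112, 0.015, 1.921]
contact_force: [0.4, 0.8, 0.4]
opening: 0.0919
time: 3.7
tool_pos: [0.5787, 0.0421, 0.0448]
tool_rot: [3.114, 0.014, 1.921]
contact_force: [0.5, 0.5, -0.5]
opening: 0.0918
```

```bash
python3 -m creep '[1,-0.001,0.0,-0.003,0,0.25,0,0,0,0,0.25,0,0,0,0,0.25,0,0,0,0,0.25,0,0,0,0]' 20;python3 -m creep '[0.2,0,0,0,0,0.2,0,0,0,0]' 20
```

```text
time: 4.32
tool_pos: [0.5778, 0.0421, 0.0414]
tool_rot: [3.114, 0.014, 1.921]
contact_force: [-0.1, 1.1, -0.0]
opening: 0.0566
time: 4.58
tool_pos: [0.5782, 0.0422, 0.0417]
tool_rot: [3.113, 0.014, 1.921]
contact_force: [1.8, -0.1, 1.0]
opening: 0.0363
```

```bash
python3 -m creep '[0,0,0,0,0,0,0,0,0,0,0,0,0,0,0,0,0,0,0,0]' 20; python3 -m creep '[0,0,0,0.02,0,0,0,0,0.03,0,0,0,0,0.0,0]'
python3 - <<'E'
from h import *
c=read_camera("side");crop(c,200,130,360,260,5,"s4.png")
E
```

```text
time: 5.08
tool_pos: [0.5785, 0.0422, 0.0419]
tool_rot: [3.112, 0.014, 1.921]
contact_force: [0.7, 0.2, -0.5]
opening: 0.0287
time: 5.45
tool_pos: [0.5769, 0.0422, 0.0916]
tool_rot: [3.116, 0.013, 1.921]
contact_force: [0.0, 0.0, -2.3]
opening: 0.0287
```

View pics/s4.png

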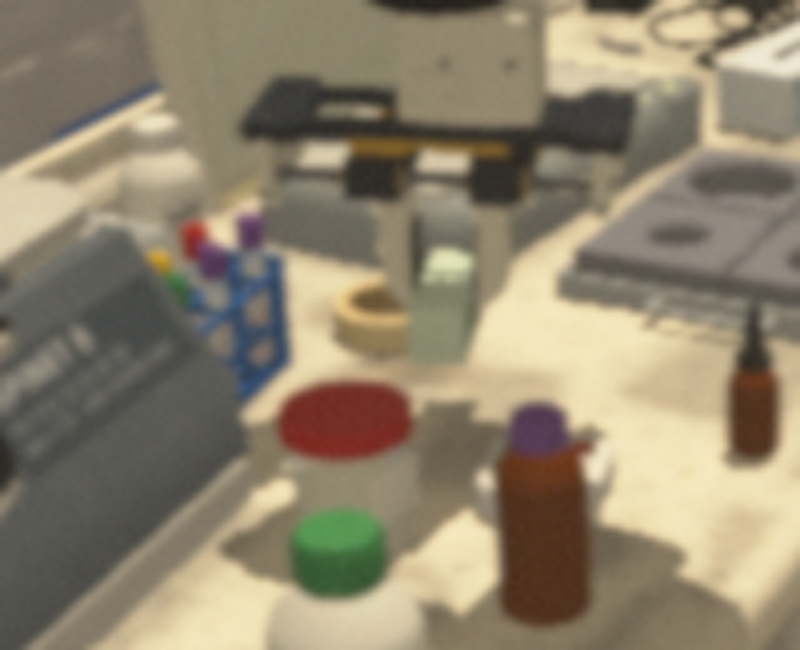

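```bash
python3 -m creep '[0,0,0,0.04,0,0,-0.02,-0.05,0.02,-0.058,0,-0.02,-0.05,0,-0.058,0,-0.02,-0.05,0,-0.058,0,-0.02,-0.05,0,-0.058,0,-0.02,-0.05,0,-0.058,0,-0.02,-0.05,0,-0.058,0,0,0,0,0,0,0,0,0,0]'
python3 - <<'E'
from h import *
c=read_camera("wrist");cv2.imwrite("pics/w5.png",c["image"][:,:,::-1])
c=read_camera("top");crop(c,360,150,480,260,5,"t5.png")
E
```

```text
time: 6.62
tool_pos: [0.4452, -0.2633, 0.1386]
tool_rot: [3.137, 0.001, 1.564]
contact_force: [-0.7, 0.2, -1.1]
opening: 0.0289
```

View pics/w5.png

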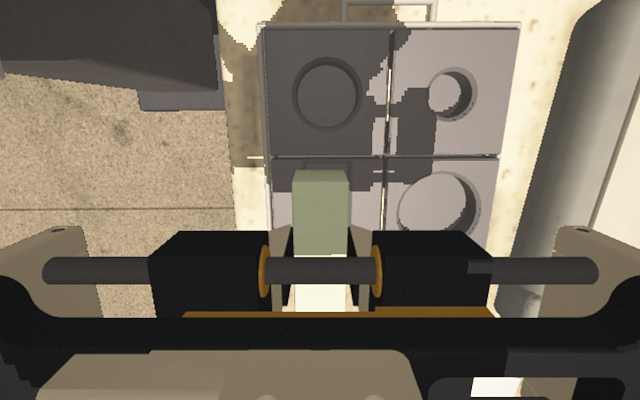

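View pics/t5.png

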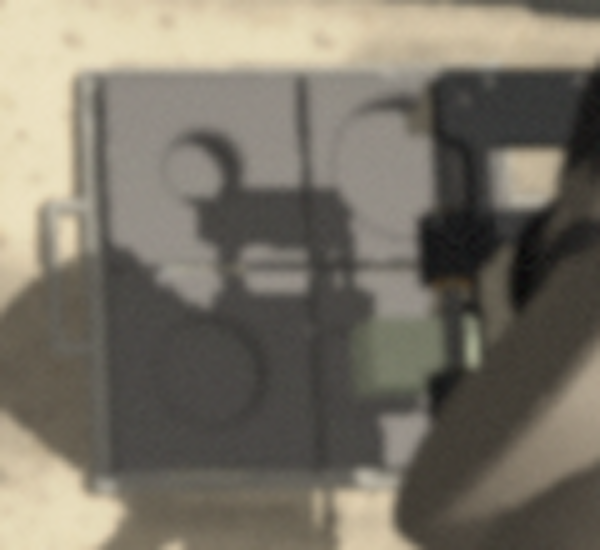

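```bash
python3 - <<'E'
from h import *
c=read_camera("wrist");crop(c,250,15,530,245,2.8,"w5c.png")
E
```

```text
(no output)
```

View pics/w5c.png

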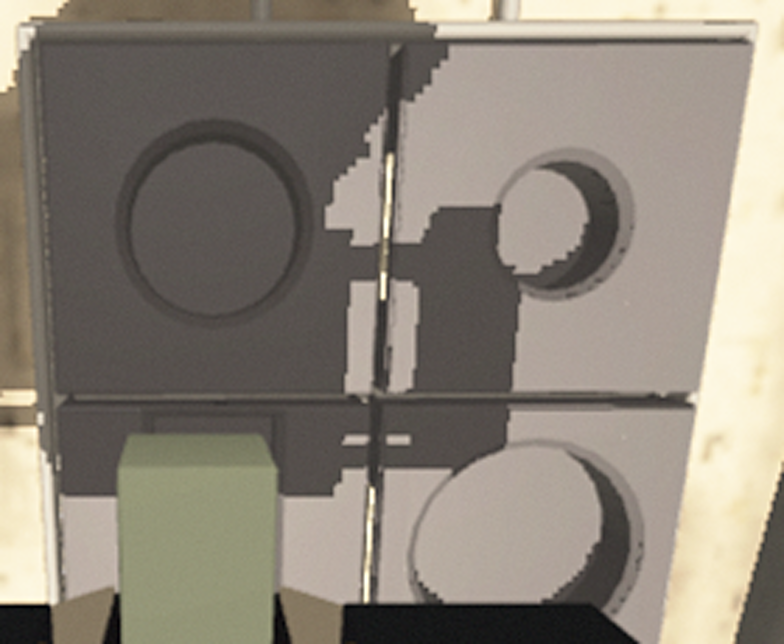

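```bash
python3 - <<'E'
from h import *
c=read_camera("wrist");P=lambda u,v,z=.029:pt(c,250+u/2.8,15+v/2.8,z)
for n,pts in dict(stain=[(115,222),(313,218),(213,118),(210,328)],drop=[(496,222),(636,222),(568,148),(560,300)]).items():
    w=np.array([P(*q) for q in pts]);print(n,np.round(w[:,:2],4).tolist(),(w[:,0].max()+w[:,0].min())/2,(w[:,1].max()+w[:,1].min())/2)
for n,q in dict(cross=(375,398),TL=(38,42),TR=(755,40),Lgap=(59,398),Rgap=(693,398),topgap=(395,42),carL=(143,412),carR=(285,414)).items(): print(n,np.round(P(*q),4))
print("carton top near end",[np.round(P(*q,.1386-.012),4) for q in [(127,435),(266,435)]])
s=telemetry.observe();print(s["tool_pos"],s["tool_rot"])
E
```

```text
stain [[0.4252, -0.1757], [0.4803, -0.1749], [0.4525, -0.1492], [0.4516, -0.2047]] 0.4527634788457978 -0.17696495812226126
drop [[0.5313, -0.1762], [0.5704, -0.1764], [0.5492, -0.1572], [0.5516, -0.1974]] 0.5508426452583048 -0.17728099694699367
cross [ 0.5002 -0.2251  0.029 ]
TL [ 0.4064 -0.1307  0.029 ]
TR [ 0.5956 -0.1309  0.029 ]
Lgap [ 0.4073 -0.2246  0.029 ]
Rgap [ 0.594  -0.2257  0.029 ]
topgap [ 0.5005 -0.131   0.029 ]
carL [ 0.4318 -0.2289  0.029 ]
carR [ 0.4738 -0.2297  0.029 ]
carton top near end [array([ 0.4348, -0.2172,  0.1266]), array([ 0.4595, -0.2173,  0.1266])]
[ 0.44617664 -0.26275645  0.13951563] [3.13551284e+00 2.12515281e-03 1.56660287e+00]
```

```bash
python3 - <<'E'
from h import *
c=read_camera("wrist");P=lambda u,v,z=.029:pt(c,250+u/2.8,15+v/2.8,z)
z=telemetry.observe()["tool_pos"][2]-.042
print([np.round(P(*q),4) for q in [(118,465,z+.03),(277,465,z+.03),(127,435,z),(266,435,z)]])
E
python3 -m creep '[0,0,0,0,0]'
```

```text
[array([ 0.4333, -0.2224,  0.1277]), array([ 0.4617, -0.2226,  0.1277]), array([ 0.4326, -0.2227,  0.0977]), array([ 0.4623, -0.2229,  0.0977])]
time: 7.0
tool_pos: [0.4466, -0.2622, 0.1397]
tool_rot: [3.135, 0.002, 1.568]
contact_force: [-0.1, 0.3, -0.8]
opening: 0.0287
```

```bash
python3 -m creep '[0,0.005,-0.014,0,0,0,0,0,-0.035,0,0,0,0,-0.025,0,0,0,0,0,0]'
```

```text
time: 7.5
tool_pos: [0.4543, -0.2791, 0.0795]
tool_rot: [3.131, 0.006, 1.57]
contact_force: [0.0, 0.5, -0.3]
opening: 0.0289
```

```bash
python3 -m creep '[0,-0.003,0.004,-0.008,0,0,0,0,0,0]'
python3 - <<'E'
from h import *
c=read_camera("wrist");crop(c,200,15,480,265,2.8,"w6.png")
E
```

```text
time: 7.75
tool_pos: [0.452, -0.276, 0.0724]
tool_rot: [3.13, 0.008, 1.57]
contact_force: [0.3, -0.6, -0.9]
opening: 0.029
```

View pics/w6.png

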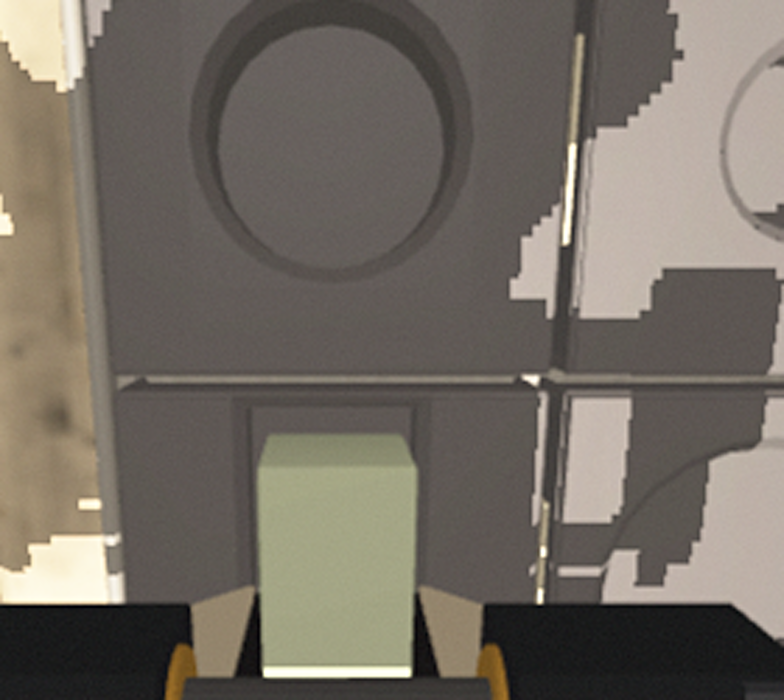

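```bash
python3 - <<'E'
from h import *
c=read_camera("wrist");P=lambda u,v,z=.029:np.round(pt(c,200+u/2.8,15+v/2.8,z),4)
z=telemetry.observe()["tool_pos"][2]-.042
print(P(268,434,z),P(402,434,z),P(251,405,.026),P(413,405,.026),P(233,399,.029),P(430,399,.029))
E
```

```text
[ 0.4395 -0.2365  0.0311] [ 0.468  -0.2366  0.0311] [ 0.4356 -0.2311  0.026 ] [ 0.4708 -0.2312  0.026 ] [ 0.432  -0.2293  0.029 ] [ 0.4741 -0.2295  0.029 ]
```

```bash
python3 -m creep '[0,-0.001,0.002,-0.007,0,0,-0.001,0.001,-0.005,0]';python3 -m creep '[0,0,0,-0.004,0,0,0,0,0,0]'
```

```text
time: 8.1
tool_pos: [0.4513, -0.2739, 0.0617]
tool_rot: [3.126, 0.011, 1.57]
contact_force: [-0.2, 0.2, -1.5]
opening: 0.0284
time: 8.35
tool_pos: [0.451, -0.2737, 0.057]
tool_rot: [3.126, 0.01, 1.57]
contact_force: [0.2, -0.3, -1.2]
opening: 0.0287
```

```bash
python3 -m creep '[0,0,-0.0005,-0.002,0,0,0,0,0,0]';python3 -m creep '[0,0,0,-0.001,0,0,0,0,0,0]'
```

```text
time: 8.6
tool_pos: [0.4513, -0.274, 0.0572]
tool_rot: [3.126, 0.01, 1.57]
contact_force: [0.7, -0.5, -0.5]
opening: 0.0288
time: 8.85
tool_pos: [0.4516, -0.2741, 0.0567]
tool_rot: [3.125, 0.011, 1.57]
contact_force: [-0.7, 0.0, 0.2]
opening: 0.0292
```

```bash
python3 -m creep '[0,0,0,-0.003,0]';python3 -m creep '[0,0,0,-0.003,0]';python3 - <<'E'
from h import *
c=read_camera("wrist");crop(c,200,15,480,265,2.8,"w7.png")
E
```

```text
time: 8.98
tool_pos: [0.4516, -0.2743, 0.0558]
tool_rot: [3.125, 0.012, 1.57]
contact_force: [-8.9, 5.4, 33.6]
opening: 0.0291
time: 9.1
tool_pos: [0.4516, -0.2744, 0.0555]
tool_rot: [3.124, 0.013, 1.571]
contact_force: [-9.6, 7.2, 31.2]
opening: 0.0283
```

View pics/w7.png

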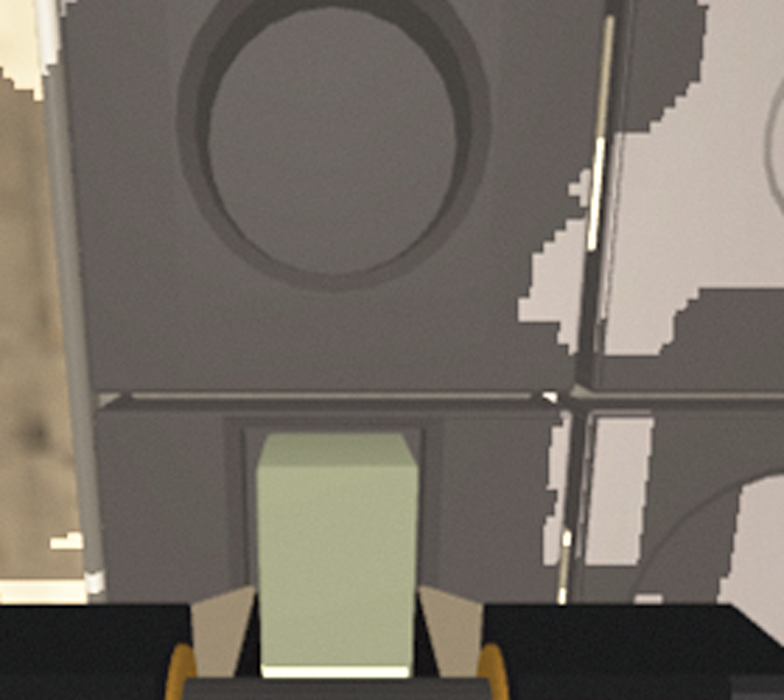

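```bash
python3 -m creep '[0,0,0,0.001,0,0.6,0,0,0,0,0.6,0,0,0,0,0.6,0,0,0,0,0.6,0,0,0,0]';python3 -m creep '[0.6,0,0,0.05,0,0.6,0,0.04,0.05,0,0.6,0,0.05,0.05,0,0.6,0,0.05,0.02,0,0.6,0,0.05,0,0,0.6,0,0,0,0]'
python3 - <<'E'
from h import *
c=read_camera("wrist");cv2.imwrite("pics/w8.png",c["image"][:,:,::-1])
c=read_camera("top");crop(c,360,150,480,260,5,"t8.png")
E
```

```text
time: 9.78
tool_pos: [0.4517, -0.2747, 0.0559]
tool_rot: [3.124, 0.013, 1.571]
contact_force: [-0.7, -0.2, -0.0]
opening: 0.0545
time: 10.52
tool_pos: [0.4508, -0.0853, 0.224]
tool_rot: [3.122, 0.01, 1.568]
contact_force: [-0.4, -0.3, -0.3]
opening: 0.0553
```

View pics/w8.png

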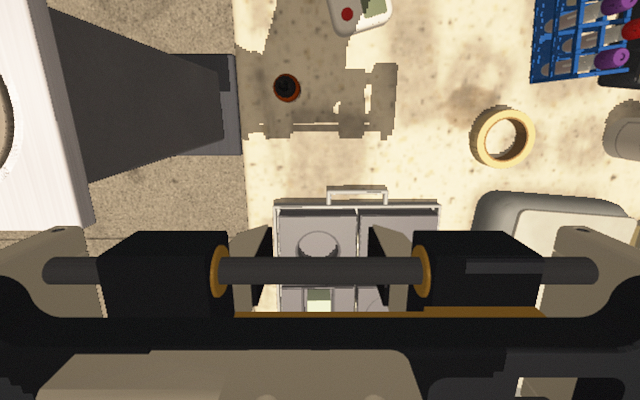

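View pics/t8.png

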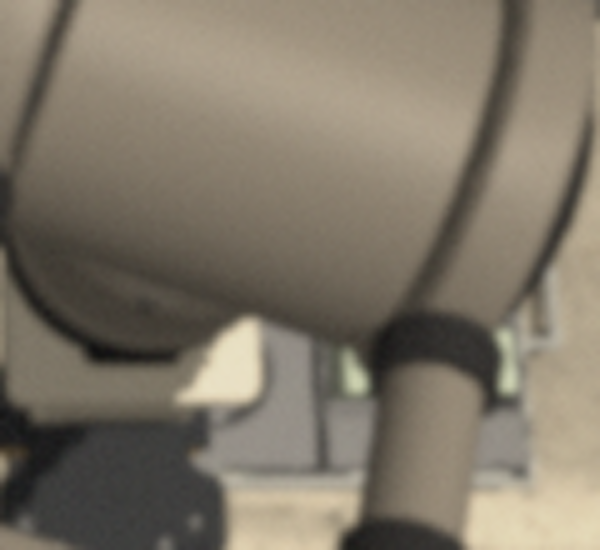

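```bash
python3 - <<'E'
from h import *
c=read_camera("wrist");crop(c,262,62,312,112,12,"w9.png")
P=lambda u,v,z:np.round(pt(c,u,v,z),4)
print(P(285.5,85,.082),P(286,86,.055),P(287,88,.04),telemetry.observe()["tool_pos"])
E
```

```text
[0.4253 0.0072 0.082 ] [0.4233 0.0084 0.055 ] [0.4229 0.0076 0.04  ] [ 0.45125618 -0.08850787  0.22353156]
```

View pics/w9.png

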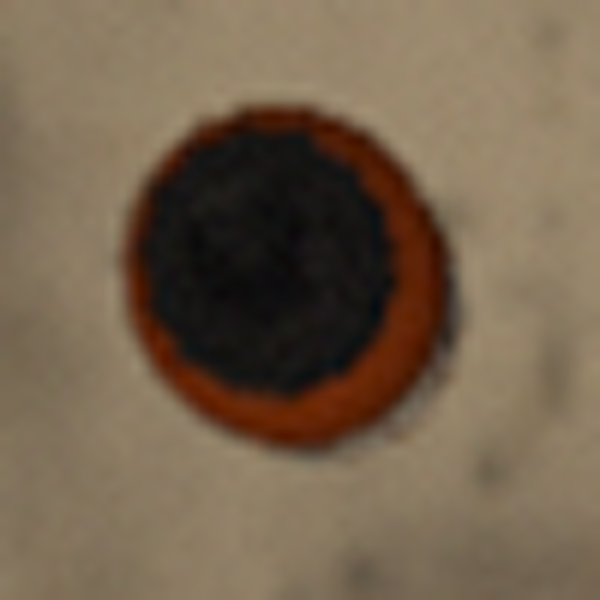

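```bash
python3 - <<'E'
from h import *
c=read_camera("wrist")
P=lambda u,v,z:np.round(pt(c,u,v,z),4)
print(P(285.8,84.9,.04),P(284.3,83.7,.055),telemetry.observe()["tool_pos"])
E
```

```text
[0.4219 0.0099 0.04  ] [0.4218 0.0098 0.055 ] [ 0.45118834 -0.08888462  0.2233248 ]
```

```bash
python3 -m creep '[0.6,-0.015,0.05,0,0,0.6,-0.014,0.05,0,0,0.6,0,0,-0.05,0,0.6,0,0,-0.04,0,0.6,0,0,0,0,0.6,0,0,0,0]' 10; python3 - <<'E'
from h import *
c=read_camera("wrist");crop(c,200,100,440,300,3.3,"w10.png");print(telemetry.observe()["tool_pos"])
E
```

```text
time: 11.48
tool_pos: [0.4242, 0.0067, 0.1313]
tool_rot: [3.121, 0.012, 1.551]
contact_force: [0.8, -0.2, 0.3]
opening: 0.0553
[0.42411951 0.0066959  0.13136202]
```

View pics/w10.png

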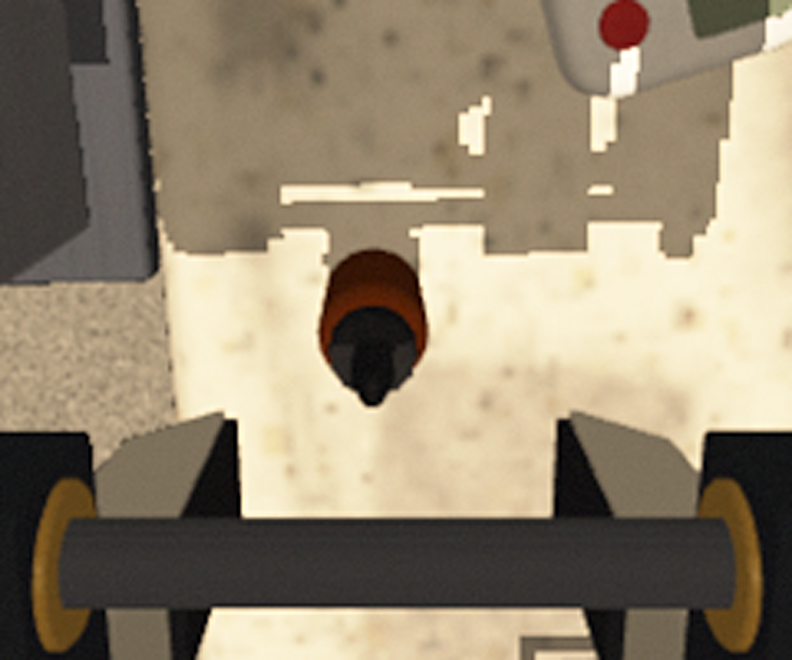

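```bash
python3 - <<'E'
from h import *
c=read_camera("wrist")
P=lambda u,v,z:np.round(pt(c,200+u/3.3,100+v/3.3,z),4)
print(P(372,396,.082),P(374,350,.055),P(373,252,0),P(373,252,0)[1]-.0135)
E
```

```text
[0.4212 0.0119 0.082 ] [0.4216 0.0125 0.055 ] [0.4215 0.0228 0.    ] 0.009300000000000001
```

```bash
python3 -m creep '[0.6,-0.003,0.005,-0.035,0,0.6,-0.001,0.001,-0.035,0,0.6,-0.001,0.001,-0.008,0,0.6,0,0,0,0]' 10
```

```text
time: 12.08
tool_pos: [0.424, 0.0124, 0.0571]
tool_rot: [3.108, 0.014, 1.549]
contact_force: [0.4, 0.1, 0.8]
opening: 0.0551
```

```bash
python3 -m creep '[0.6,-0.003,-0.002,-0.007,0,0.3,0,0,0,0,0,0,0,0,0,0,0,0,0,0,0,0,0,0,0,0,0,0,0,0,0,0,0,0,0]' 10;python3 -m creep '[0,0,0,0,0]'
```

```text
time: 12.95
tool_pos: [0.4229, 0.0099, 0.0526]
tool_rot: [3.102, 0.015, 1.549]
contact_force: [0.0, -0.2, -0.4]
opening: 0.0268
time: 13.08
tool_pos: [0.4228, 0.0099, 0.0526]
tool_rot: [3.102, 0.015, 1.549]
contact_force: [0.1, 0.1, -0.4]
opening: 0.0265
```

```bash
python3 -m creep '[0,0,0,0.04,0,0,0,0,0.04,0,0,0.03,-0.045,0,0.01,0,0.03,-0.045,0,0.01,0,0.03,-0.045,0,0,0,0.03,-0.045,0,0,0,0,0,0,0,0,0,0,0,0]' 10;python3 - <<'E'
from h import *
c=read_camera("wrist");cv2.imwrite("pics/w11.png",c["image"][:,:,::-1]);print(telemetry.observe()["tool_pos"])
E
```

```text
time: 14.08
tool_pos: [0.5444, -0.1751, 0.1346]
tool_rot: [3.104, 0.014, 1.572]
contact_force: [0.2, 0.6, -0.3]
opening: 0.0268
[ 0.54452031 -0.1750537   0.13478346]
```

View pics/w11.png

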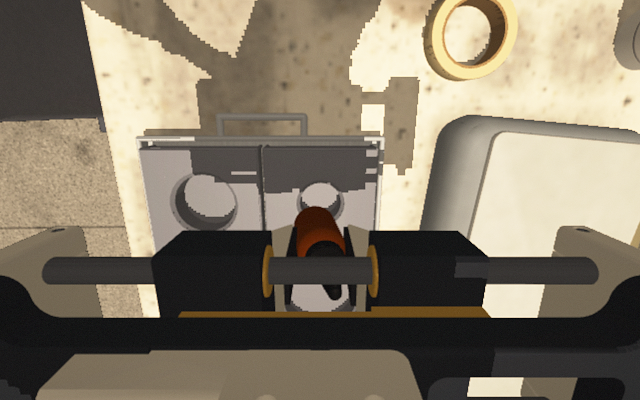

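```bash
python3 - <<'E'
from h import *
c=read_camera("wrist");p=telemetry.observe()["tool_pos"];crop(c,270,160,370,310,4,"w12.png")
zb=p[2]-.0526
for dz in (0,.04,.055,.082): print(dz,proj(c,[p[0],p[1],zb+dz]),proj(c,[p[0],p[1]+.0135,zb+dz]))
print(proj(c,[.55,-.1775,.029]),proj(c,[.55,-.157,.029]),-np.array(c["R"]).T@c["t"])
# base pt by far bottom edge
print(pt(c,318,207,zb),pt(c,337,297,zb+.082))
E
```

```text
0 [315.8809194  224.77522291] [315.82982935 205.57505773]
0.04 [317.66900639 252.83968304] [317.64903437 229.57963536]
0.055 [318.58415682 267.20319153] [318.58682238 241.95383446]
0.082 [320.79044295 301.83138881] [320.86661308 272.03588257]
[320.87008204 203.93230695] [320.926483   180.29132936] [ 0.54027454 -0.10016612  0.26614941]
[ 0.54593067 -0.16218291  0.08239662] [ 0.55100065 -0.17259566  0.16439662]
```

View pics/w12.png

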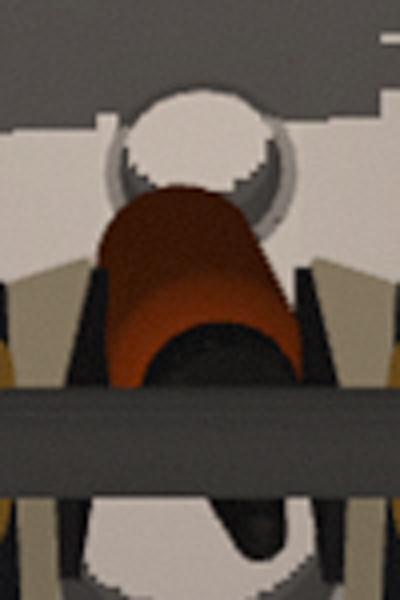

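```bash
python3 -m creep '[0,0.006,-0.002,-0.02,0,0,0,0,-0.02,0,0,0,0,-0.005,0,0,0,0,0,0]' 10;python3 - <<'E'
from h import *
c=read_camera("wrist");p=telemetry.observe()["tool_pos"];crop(c,250,140,390,310,4,"w13.png")
print(p);zb=p[2]-.0526
for dz in (0,.04,.055,.082): print(dz,proj(c,[p[0],p[1],zb+dz]),proj(c,[p[0],p[1]+.0135,zb+dz]))
for dx,dy in [(0,.0205),(-.0205,0),(.0205,0)]:print(proj(c,[.5497+dx,-.178+dy,.029]))
crop(read_camera("side"),280,110,400,210,6,"s13.png")
E
```

```text
time: 14.68
tool_pos: [0.5501, -0.1737, 0.0867]
tool_rot: [3.105, 0.014, 1.576]
contact_force: [0.3, 0.3, -0.4]
opening: 0.0268
[ 0.55016335 -0.17378055  0.08699977]
0 [316.0930953  225.46918547] [316.12934074 206.28455741]
0.04 [317.84332599 253.63143208] [317.93118373 230.39163195]
0.055 [318.73906076 268.04433415] [318.85995256 242.81774211]
0.082 [320.89842562 302.78979137] [321.11762115 273.02336242]
[315.25466924 199.79785664]
[285.38816961 228.47239189]
[344.84894135 227.94088234]
```

View pics/w13.png

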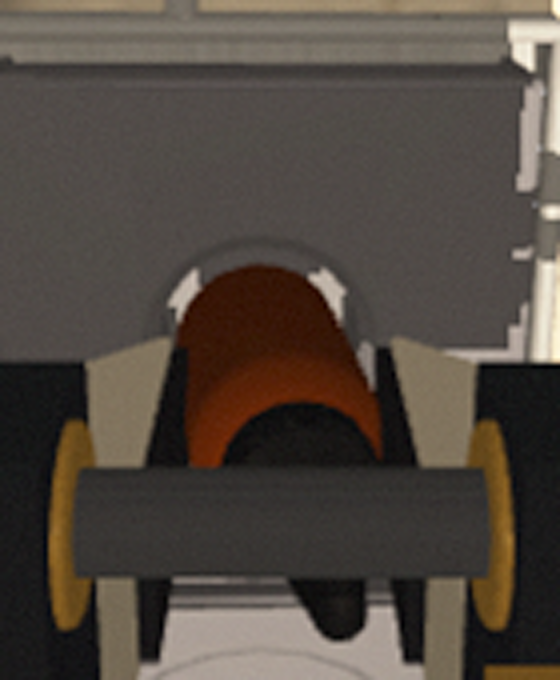

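View pics/s13.png

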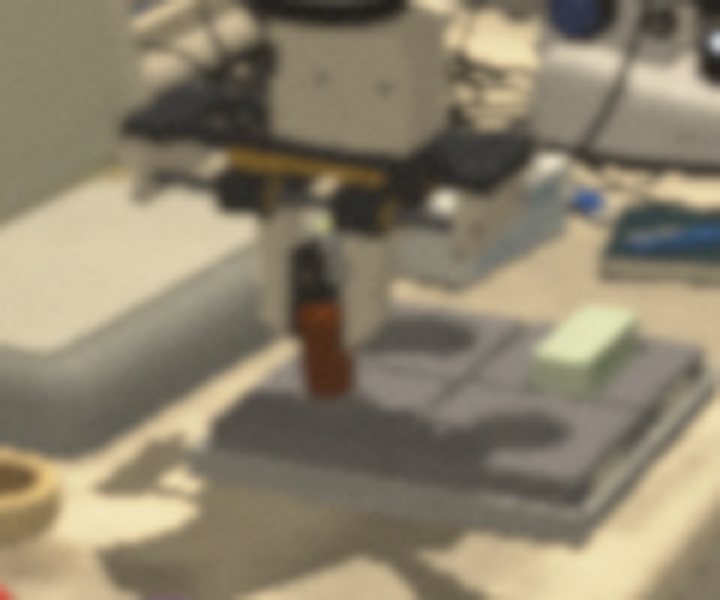

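```bash
python3 -m creep '[0,0.001,-0.004,0,0,0,0,0,-0.01,0,0,0,0,-0.008,0,0,0,0,0,0]' 10;python3 -m creep '[0,0,0,-0.004,0,0,0,0,0,0]' 10;
```

```text
time: 15.28
tool_pos: [0.552, -0.1787, 0.0693]
tool_rot: [3.102, 0.016, 1.576]
contact_force: [-0.4, 0.2, -0.5]
opening: 0.0267
time: 15.52
tool_pos: [0.5519, -0.1787, 0.0649]
tool_rot: [3.102, 0.015, 1.576]
contact_force: [-0.0, 0.2, -0.6]
opening: 0.0269
```

```bash
python3 -m creep '[0,-0.001,0.0005,-0.003,0]' 10;python3 -m creep '[0,0,0,-0.003,0,0,0,0,0,0]' 10;python3 -m creep '[0,0,0,-0.002,0]' 10
```

```text
time: 15.65
tool_pos: [0.5512, -0.1783, 0.0621]
tool_rot: [3.101, 0.016, 1.576]
contact_force: [0.5, 0.3, -0.4]
opening: 0.0267
time: 15.9
tool_pos: [0.551, -0.1783, 0.0593]
tool_rot: [3.101, 0.016, 1.576]
contact_force: [-1.4, -0.1, 2.1]
opening: 0.0268
time: 16.02
tool_pos: [0.5506, -0.1785, 0.0583]
tool_rot: [3.102, 0.016, 1.576]
contact_force: [-9.1, -0.3, 16.5]
opening: 0.0265
```

```bash
python3 -m creep '[0.5,0,0,0.001,0,0.5,0,0,0,0,0.5,0,0,0,0,0.5,0,0,0,0]' 10;python3 -m creep '[0.6,0,0,0.03,0,0.6,0,0,0.04,0,0.6,-0.01,0.05,0.05,0,0.6,-0.01,0.05,0.0,0,0.6,-0.01,0.05,0,0,0.6,-0.01,0.05,0,0,0.6,-0.02,0.05,0,0,0.6,0,0.0,0,0]'
python3 - <<'E'
from h import *
c=read_camera("wrist");cv2.imwrite("pics/w14.png",c["image"][:,:,::-1]);print(telemetry.observe()["tool_pos"])
crop(read_camera("side"),280,110,400,210,6,"s14.png")
E
```

```text
time: 16.52
tool_pos: [0.5509, -0.1785, 0.0592]
tool_rot: [3.101, 0.017, 1.576]
contact_force: [0.3, -0.1, -0.2]
opening: 0.0457
time: 17.52
tool_pos: [0.4901, 0.0716, 0.1758]
tool_rot: [3.098, 0.015, 1.574]
contact_force: [0.5, -0.7, 0.8]
opening: 0.0553
[0.49109108 0.07020816 0.17595053]
```

View pics/w14.png

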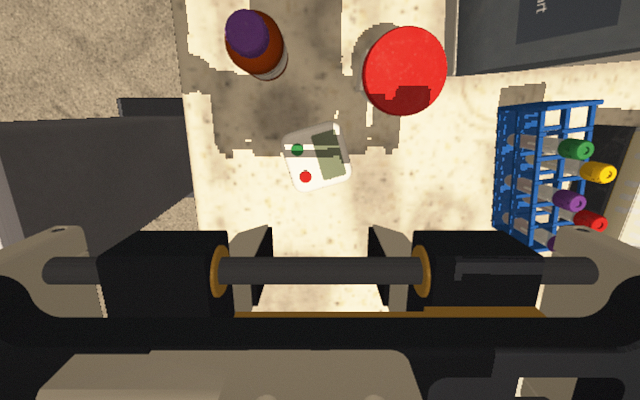

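View pics/s14.png

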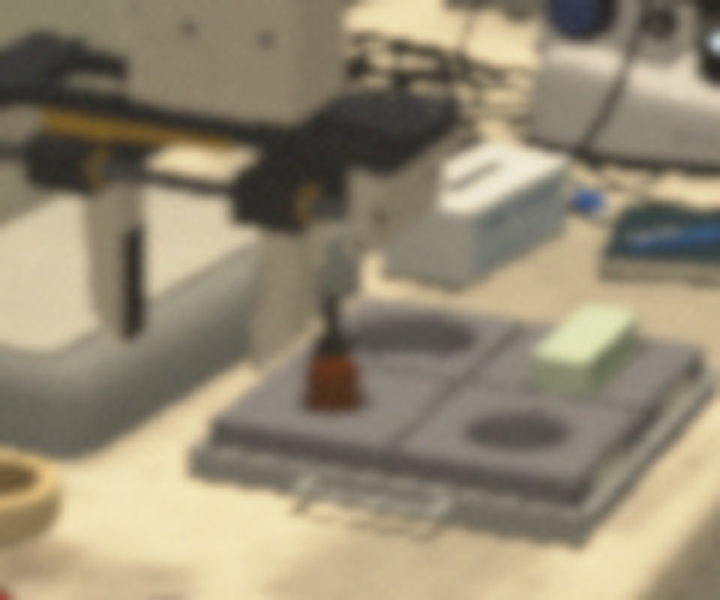

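```bash
python3 -m creep '[0.8,-0.01,0.03,0.02,-0.15,0.8,-0.01,0.03,0,-0.15,0.8,0,0,0,0]'; python3 -m creep '[0.8,0,0,0,0.15,0.8,0,0,0,0.15,0.8,0,0,0,0]'
```

```text
time: 18.0
tool_pos: [0.4738, 0.1265, 0.1963]
tool_rot: [3.096, 0.016, 1.256]
contact_force: [-0.1, 0.2, 0.4]
opening: 0.073
time: 18.38
tool_pos: [0.4763, 0.1219, 0.196]
tool_rot: [3.095, 0.017, 1.565]
contact_force: [0.2, -0.1, -0.8]
opening: 0.0737
```

```bash
python3 - <<'E'
from h import *
c=read_camera("wrist");cv2.imwrite("pics/w15.png",c["image"][:,:,::-1]);print(telemetry.observe()["tool_pos"])
ce,s,cn=seg(c,(120,40,20),(165,255,255),(150,0,350,200)); print(ce,s,pt(c,*ce,.098)); print(np.array(c["R"])[2])
E
```

```text
[0.47630646 0.12199751 0.19601969]
[272.83316783 113.0734856 ] [ 105   95   36   37 1007] [0.4468848  0.19352133 0.098     ]
[ 0.04227827 -0.2837689  -0.95796021]
```

View pics/w15.png

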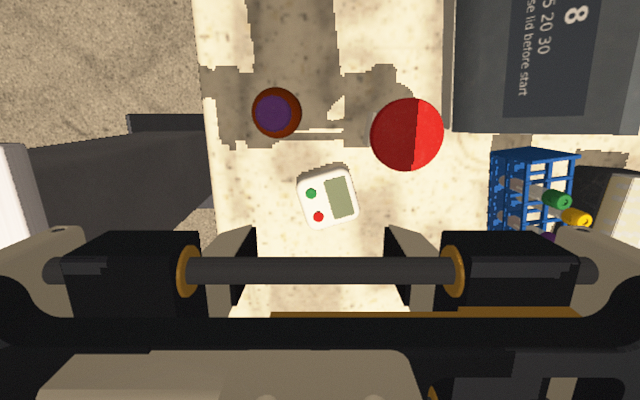

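```bash
python3 -m creep '[0.8,-0.015,0.036,0,0,0.8,-0.015,0.036,0,0,0.8,0,0,-0.03,0,0.8,0,0,-0.02,0,0.8,0,0,0,0]' 20; python3 - <<'E'
from h import *
c=read_camera("wrist");crop(c,180,60,460,260,2.8,"w16.png");print(telemetry.observe()["tool_pos"])
ce,s,cn=seg(c,(120,40,20),(165,255,255),(200,0,450,280)); print(ce,s,pt(c,*ce,.098))
E
```

```text
time: 19.05
tool_pos: [0.4485, 0.1926, 0.1451]
tool_rot: [3.092, 0.017, 1.547]
contact_force: [0.0, 0.1, 0.6]
opening: 0.0731
[0.44907334 0.19270596 0.14585395]
[311.69430052 223.1865285 ] [  92  202   40   43 1351] [0.44628242 0.19626843 0.098     ]
```

View pics/w16.png

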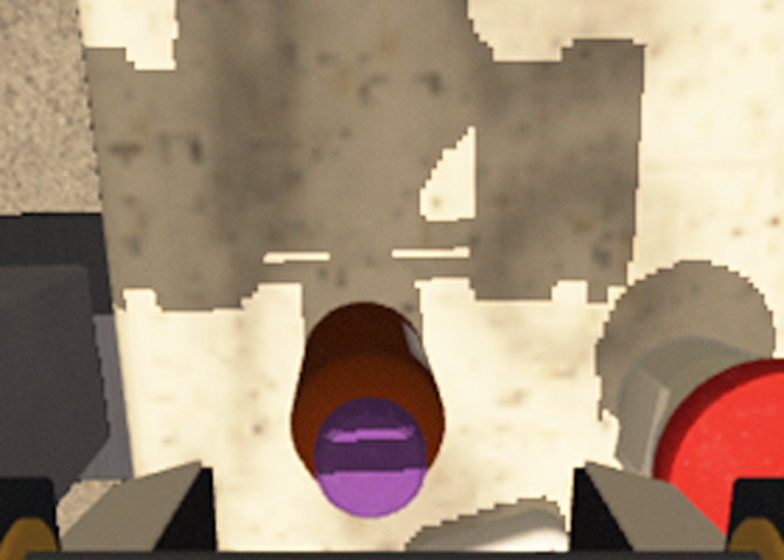

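```bash
python3 -m creep '[0.8,-0.004,0.003,-0.035,0,0.8,-0.002,0.001,-0.035,0,0.8,-0.001,0,-0.006,0,0.8,0,0,0,0]' 20
```

```text
time: 19.6
tool_pos: [0.4466, 0.1963, 0.0729]
tool_rot: [3.081, 0.014, 1.541]
contact_force: [-0.8, -0.5, 0.9]
opening: 0.0736
```

```bash
python3 -m creep '[0.8,0,-0.001,-0.011,0,0,0,0,0,0,0,0,0,0,0,0,0,0,0,0,0,0,0,0,0,0,0,0,0,0]' 15;python3 -m creep '[0,0,0,0,0,0,0,0,0,0]'
```

```text
time: 20.35
tool_pos: [0.4487, 0.1955, 0.0644]
tool_rot: [3.076, 0.013, 1.54]
contact_force: [-0.3, -0.5, -1.2]
opening: 0.0434
time: 20.6
tool_pos: [0.4487, 0.1956, 0.0644]
tool_rot: [3.076, 0.013, 1.541]
contact_force: [0.4, 0.8, -1.1]
opening: 0.0436
```

```bash
python3 -m creep '[0,0,0,0.04,0,0,0,0,0.04,0,0,0,-0.03,0,0,0,0,-0.048,0,0.01,0,0,-0.048,0,0.01,0,0,-0.048,0,0,0,0,-0.048,0,0,0,0,-0.048,0,0,0,0,-0.048,0,0,0,0,-0.03,0,0,0,0,0,0,0]' 20;python3 - <<'E'
from h import *
c=read_camera("wrist");cv2.imwrite("pics/w17.png",c["image"][:,:,::-1]);print(telemetry.observe()["tool_pos"])
E
```

```text
time: 21.98
tool_pos: [0.4469, -0.163, 0.1468]
tool_rot: [3.074, 0.014, 1.563]
contact_force: [-0.4, -0.0, -1.3]
opening: 0.0428
[ 0.44666081 -0.16191725  0.14671128]
```

View pics/w17.png

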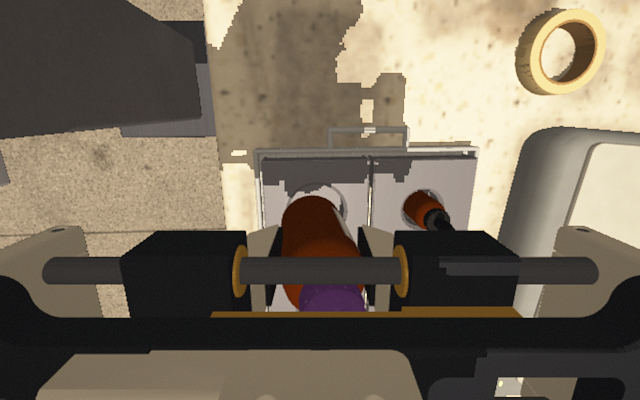

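```bash
python3 - <<'E'
from h import *
c=read_camera("wrist");p=telemetry.observe()["tool_pos"];crop(c,250,140,470,310,3.6,"w18.png")
print(p);zb=p[2]-.0644
C=lambda q:np.round((np.array(q)-[250,140])*3.6,0)
for dz in (0,.07,.098): print(dz,[C(proj(c,[p[0]+a,p[1]+b,zb+dz])) for a,b in [(0,0),(0,.021),(-.021,0),(.021,0)]])
print("pocket",[C(proj(c,[.4525+a,-.178+b,.029])) for a,b in [(0,.028),(-.028,0),(.028,0)]])
print("dropper",[C(proj(c,[.55,-.178,z])) for z in (.029,.047,.062,.089)])
E
```

```text
[ 0.44662783 -0.16097043  0.14669252]
0 [array([226., 280.]), array([225., 177.]), array([118., 283.]), array([333., 277.])]
0.07 [array([249., 466.]), array([248., 319.]), array([ 90., 472.]), array([405., 459.])]
0.098 [array([265., 600.]), array([265., 425.]), array([ 69., 610.]), array([457., 591.])]
pocket [array([240., 159.]), array([128., 271.]), array([353., 265.])]
dropper [array([624., 257.]), array([654., 282.]), array([683., 306.]), array([744., 357.])]
```

View pics/w18.png

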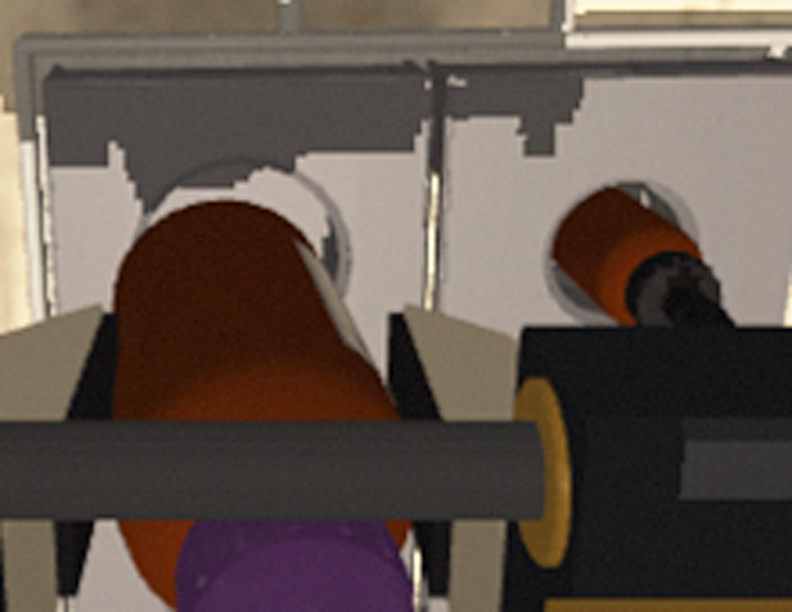

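```bash
python3 -m creep '[0,0.006,-0.012,0,0,0,0,-0.001,-0.025,0,0,0,0,-0.02,0,0,0,0,0,0]' 20;python3 - <<'E'
from h import *
c=read_camera("wrist");p=telemetry.observe()["tool_pos"];crop(c,230,140,430,310,3.6,"w19.png")
print(p);zb=p[2]-.0644
C=lambda q:np.round((np.array(q)-[230,140])*3.6,0)
for dz in (0,.07,.098): print(dz,[C(proj(c,[p[0]+a,p[1]+b,zb+dz])) for a,b in [(0,0),(0,.021),(-.021,0),(.021,0)]])
print("pocket",[C(proj(c,[.4525+a,-.178+b,.029])) for a,b in [(0,.028),(-.028,0),(.028,0)]])
crop(read_camera("side"),290,120,410,210,6,"s19.png")
E
```

```text
time: 22.58
tool_pos: [0.4549, -0.1726, 0.1013]
tool_rot: [3.073, 0.014, 1.571]
contact_force: [-0.3, 0.3, -1.3]
opening: 0.043
[ 0.45536012 -0.17286729  0.1021162 ]
0 [array([300., 287.]), array([300., 184.]), array([192., 290.]), array([407., 285.])]
0.07 [array([325., 477.]), array([325., 331.]), array([166., 483.]), array([481., 471.])]
0.098 [array([343., 615.]), array([344., 440.]), array([146., 624.]), array([535., 607.])]
pocket [array([283., 163.]), array([147., 299.]), array([420., 293.])]
```

View pics/w19.png

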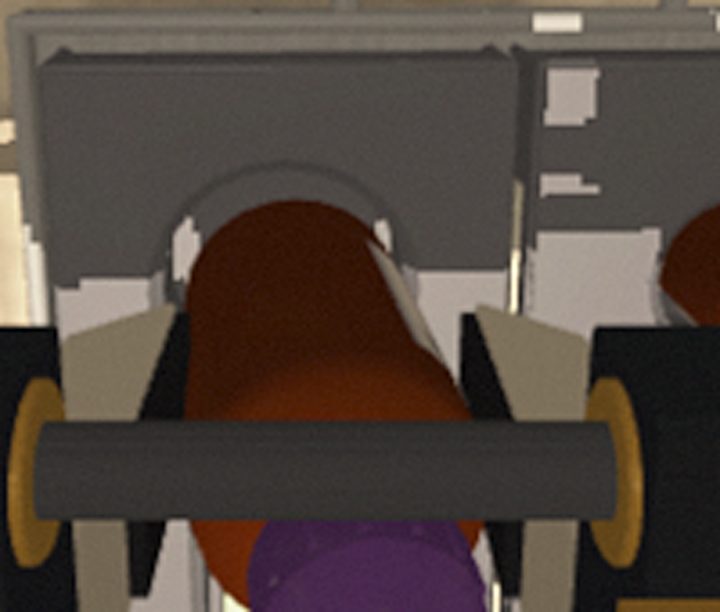

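View pics/s19.png

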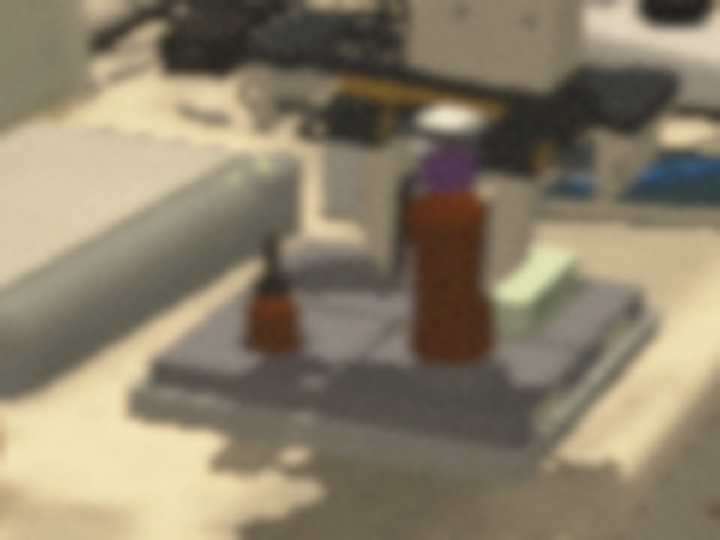

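```bash
python3 -m creep '[0,-0.003,-0.002,0,0,0,0,0,-0.01,0,0,0,0,-0.008,0,0,0,0,0,0]' 20;python3 - <<'E'
from h import *
c=read_camera("wrist");p=telemetry.observe()["tool_pos"];crop(c,230,140,430,310,3.6,"w20.png")
print(p)
E
```

```text
time: 23.18
tool_pos: [0.4534, -0.1756, 0.0853]
tool_rot: [3.067, 0.017, 1.572]
contact_force: [0.7, 0.8, -1.5]
opening: 0.043
[ 0.45355981 -0.1756624   0.08555165]
```

View pics/w20.png

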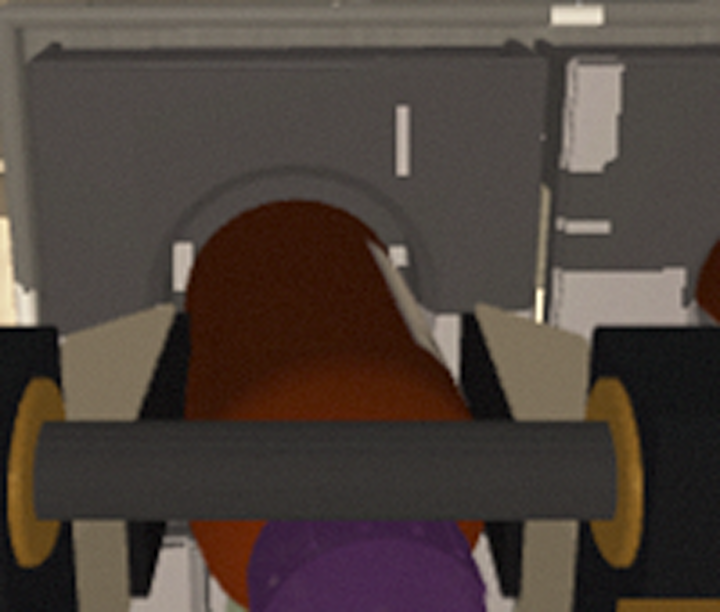

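```bash
python3 -m creep '[0,-0.001,0,-0.008,0,0,0,0,0,0]' 20;python3 -m creep '[0,0,0,-0.004,0]';python3 -m creep '[0,0,0,-0.003,0]'
```

```text
time: 23.48
tool_pos: [0.4526, -0.1757, 0.0771]
tool_rot: [3.067, 0.017, 1.572]
contact_force: [0.4, 0.7, -1.0]
opening: 0.043
time: 23.6
tool_pos: [0.4528, -0.1758, 0.0732]
tool_rot: [3.066, 0.018, 1.572]
contact_force: [0.5, -0.1, -1.3]
opening: 0.0433
time: 23.72
tool_pos: [0.4527, -0.1757, 0.0705]
tool_rot: [3.067, 0.017, 1.572]
contact_force: [-9.2, 3.3, 27.2]
opening: 0.0429
```

```bash
python3 -m creep '[0,0,0,0.001,0,0.65,0,0,0,0,0.65,0,0,0,0,0.65,0,0,0,0,0.65,0,0,0,0]';python3 -m creep '[0.65,0,0,0.03,0,0.7,0,0,0.04,0,0.7,0,0,0.06,0,0.8,0,0.05,0,0,1,0,0.06,0,0,1,0,0.06,0,0,1,0,0.06,0,0,1,0,0.06,0,0,1,0,0.0,0,0]'
python3 - <<'E'
from h import *
c=read_camera("wrist");cv2.imwrite("pics/w21.png",c["image"][:,:,::-1]);print(telemetry.observe()["tool_pos"])
crop(read_camera("side"),290,120,410,210,6,"s21.png")
E
```

```text
time: 24.35
tool_pos: [0.4531, -0.1759, 0.0717]
tool_rot: [3.065, 0.018, 1.572]
contact_force: [-0.2, -0.1, -0.6]
opening: 0.0598
time: 25.48
tool_pos: [0.4523, 0.1222, 0.2066]
tool_rot: [3.06, 0.017, 1.568]
contact_force: [0.0, -0.4, -0.3]
opening: 0.0918
[0.45243539 0.12036295 0.2065101 ]
```

View pics/w21.png

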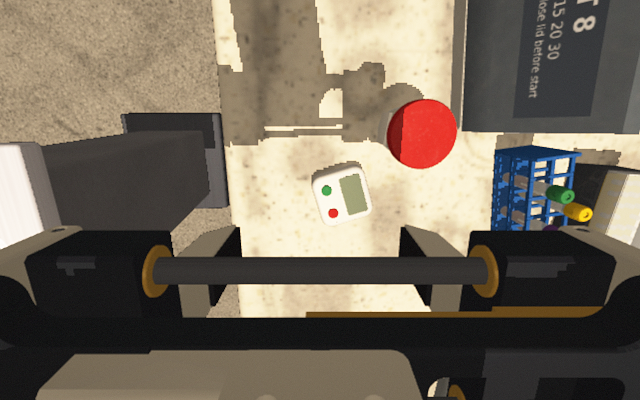

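View pics/s21.png

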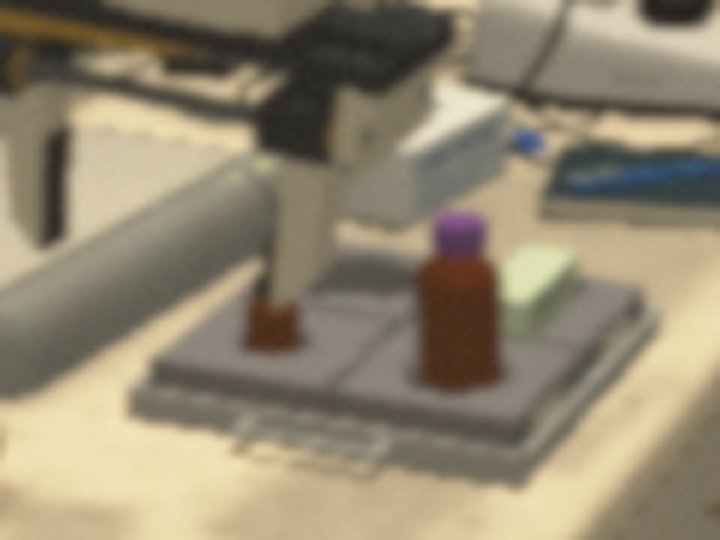

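```bash
python3 -m creep '[1,0.06,0,0,0,1,0.06,0,0,0,1,0,0,0,0]'|sed -n 2,3p; python3 -m creep '[1,-0.06,0,0,0,1,-0.06,0,0,0,1,0,0,0,0]'|sed -n 2,3p; python3 -m creep '[1,0,0,0.06,0,1,0,0,0.06,0,1,0,0,0,0]'|sed -n 2,3p;python3 -m creep '[1,0,0,-0.05,0,1,0,0,-0.05,0,1,0,0,0,0]'|sed -n 2,3p
```

```text
tool_pos: [0.5746, 0.1131, 0.2051]
tool_rot: [3.065, 0.02, 1.558]
tool_pos: [0.4485, 0.1077, 0.202]
tool_rot: [3.072, 0.021, 1.55]
tool_pos: [0.4477, 0.104, 0.3262]
tool_rot: [3.071, 0.022, 1.544]
tool_pos: [0.448, 0.1011, 0.2242]
tool_rot: [3.067, 0.022, 1.54]
```

```bash
python3 -m creep '[1,0,0,0,-0.18,1,0,0,0,-0.18,1,0,0,0,-0.18,1,0,0,0,-0.18]'|sed -n 2,3p; python3 -m creep '[1,0,0,0,0.18,1,0,0,0,0.18,1,0,0,0,0.18,1,0,0,0,0.18]'|sed -n 2,3p
```

```text
tool_pos: [0.4512, 0.099, 0.2303]
tool_rot: [3.062, 0.018, 0.793]
tool_pos: [0.4553, 0.0976, 0.2378]
tool_rot: [3.052, 0.014, 1.527]
```

```bash
python3 -m creep '[1,0.06,0,0,0,1,0.06,0,0,0,1,-0.06,0,0,0,1,-0.06,0,0,0,1,0.06,0,0,0,1,0.06,0,0,0,1,-0.06,0,0,0,1,-0.06,0,0,0,1,0.06,0,0,0,1,0.06,0,0,0,1,-0.06,0,0,0,1,-0.06,0,0,0]'|sed -n 2,3p; python3 -m creep '[1,0.06,0,0,0,1,0.06,0,0,0,1,0,0,0,0,1,-0.06,0,0,0,1,-0.06,0,0,0,1,0,0,0,0,1,0.06,0,0,0,1,0.06,0,0,0,1,0,0,0,0,1,-0.06,0,0,0,1,-0.06,0,0,0,1,0,0,0,0]'|sed -n 2,3p
```

```text
tool_pos: [0.4491, 0.0897, 0.2172]
tool_rot: [3.122, 0.022, 1.52]
tool_pos: [0.4314, 0.0852, 0.2215]
tool_rot: [3.141, 0.024, 1.515]
```

```bash
python3 -m creep '[1,0,0.05,0.02,0.02,1,0,0.05,0.02,0.02,1,0,0.05,0,0.01,1,0,0.05,0,0,1,0,0,0,0]'; python3 - <<'E'
from h import *
c=read_camera("wrist");cv2.imwrite("pics/w22.png",c["image"][:,:,::-1]);print(telemetry.observe()["tool_pos"])
ce,s,cn=seg(c,(45,60,20),(85,255,255),(180,0,420,230)); print(ce,s,pt(c,*ce,.135)); print(-np.array(c["R"]).T@c["t"])
E
```

```text
time: 31.7
tool_pos: [0.4349, 0.2911, 0.2704]
tool_rot: [3.126, 0.018, 1.562]
contact_force: [-0.1, 0.2, -0.6]
opening: 0.0917
[0.43496479 0.28959693 0.2703773 ]
[313.9991942   96.78001612] [ 115   76   39   42 1241] [0.43332857 0.37522925 0.135     ]
[0.43433927 0.36644365 0.40159886]
```

View pics/w22.png

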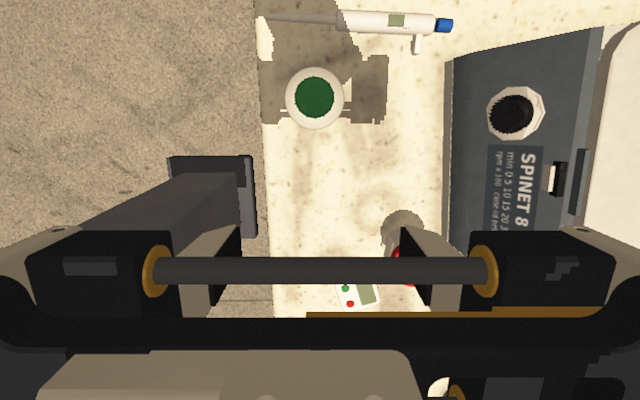

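```bash
python3 -m creep '[1,-0.001,0.043,0,0,1,-0.001,0.043,0,0,1,0,0,-0.04,0,1,0,0,-0.04,0,1,0,0,0,0]'; python3 - <<'E'
from h import *
c=read_camera("wrist");cv2.imwrite("pics/w23.png",c["image"][:,:,::-1]);print(telemetry.observe()["tool_pos"])
E
```

```text
time: 32.38
tool_pos: [0.4373, 0.373, 0.193]
tool_rot: [3.119, 0.017, 1.554]
contact_force: [0.1, -0.3, 0.5]
opening: 0.0918
[0.43837707 0.37366459 0.19512906]
```

View pics/w23.png

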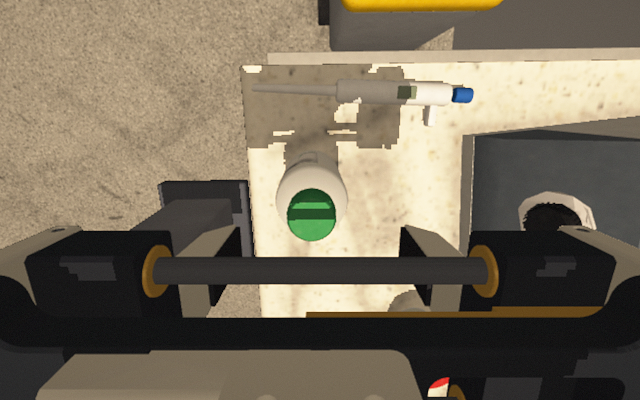

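```bash
python3 -m creep '[1,-0.007,0.002,-0.02,0,1,-0.001,0,-0.02,0,1,0,0,0,0]'; python3 -m creep '[1,-0.003,0.001,-0.025,0,1,-0.001,0,-0.012,0,1,0,0,0,0]'
```

```text
time: 32.8
tool_pos: [0.4348, 0.3756, 0.1622]
tool_rot: [3.105, 0.008, 1.55]
contact_force: [0.5, -0.0, 0.5]
opening: 0.0919
time: 33.17
tool_pos: [0.4347, 0.3776, 0.1312]
tool_rot: [3.096, 0.002, 1.549]
contact_force: [-0.5, -0.4, -0.2]
opening: 0.0921
```

```bash
python3 -m creep '[1,-0.003,-0.002,-0.02,0,1,-0.001,-0.001,-0.014,0,1,0,0,0,0]'; python3 - <<'E'
from h import *
c=read_camera("wrist");crop(c,180,130,460,330,2.8,"w24.png");print(telemetry.observe()["tool_pos"])
crop(read_camera("side"),180,140,360,320,3.3,"s24.png")
E
```

```text
time: 33.55
tool_pos: [0.4331, 0.3757, 0.1003]
tool_rot: [3.09, -0.002, 1.548]
contact_force: [-0.1, 0.3, -0.8]
opening: 0.092
[0.43345579 0.3759775  0.10091951]
```

View pics/w24.png

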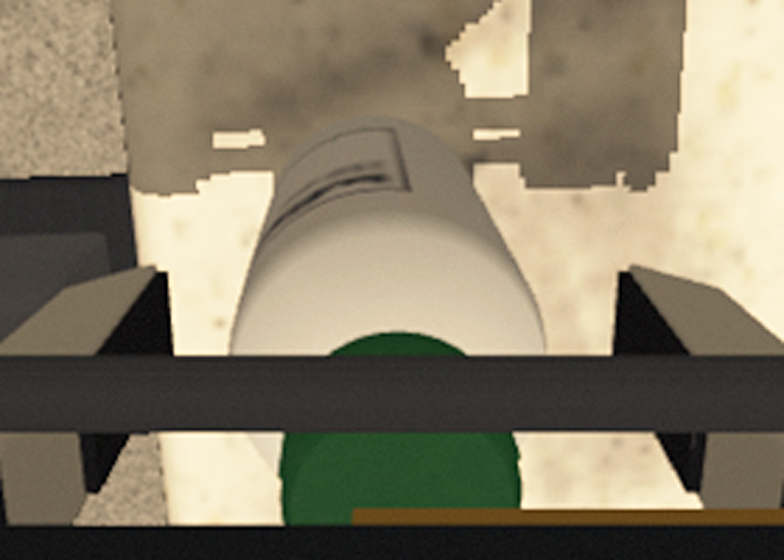

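View pics/s24.png

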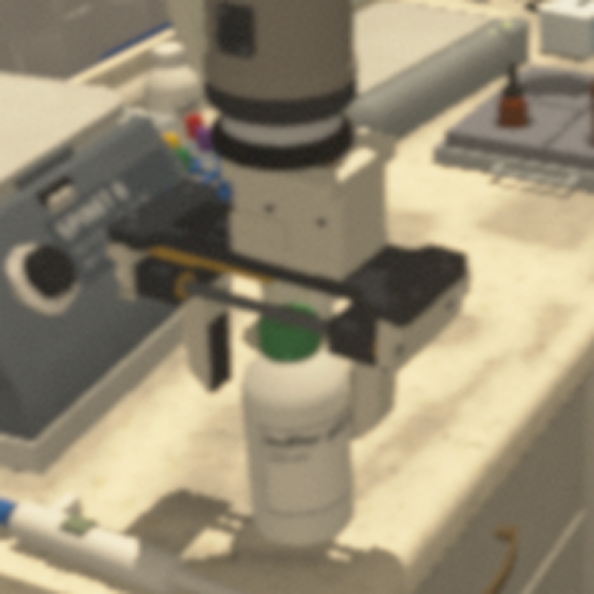

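```bash
python3 -m creep '[1,0,0,-0.002,0,0.5,0,0,0,0,0,0,0,0,0,0,0,0,0,0,0,0,0,0,0,0,0,0,0,0,0,0,0,0,0]' 25;python3 -m creep '[0,0,0,0,0]'
```

```text
time: 34.52
tool_pos: [0.4341, 0.3766, 0.1006]
tool_rot: [3.087, -0.004, 1.548]
contact_force: [-0.9, 0.1, -0.3]
opening: 0.0591
time: 34.65
tool_pos: [0.4341, 0.3767, 0.1006]
tool_rot: [3.087, -0.004, 1.548]
contact_force: [-0.1, 0.4, 0.8]
opening: 0.0595
```

```bash
python3 -m creep '[0,0,0,0.03,0,0,0,0,0.04,0,0,0,0,0.04,0,0,0,0,0.02,0,0,0,-0.03,0,0,0,0,-0.04,0,0.01,0,0,-0.04,0,0.01,0,0,0,0,0]' 30;python3 - <<'E'
from h import *
c=read_camera("wrist");cv2.imwrite("pics/w25.png",c["image"][:,:,::-1]);print(telemetry.observe()["tool_pos"])
crop(read_camera("side"),180,60,360,320,2.3,"s25.png")
E
```

```text
time: 35.65
tool_pos: [0.4316, 0.2625, 0.2305]
tool_rot: [3.093, 0.001, 1.57]
contact_force: [-0.0, 1.1, -2.0]
opening: 0.0591
[0.43181673 0.26365656 0.23057396]
```

View pics/s25.png

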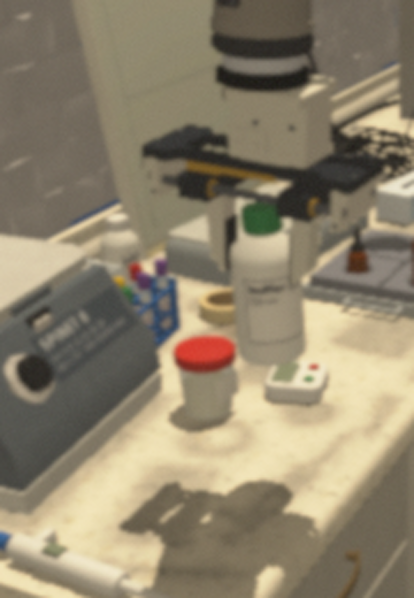

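View pics/w25.png

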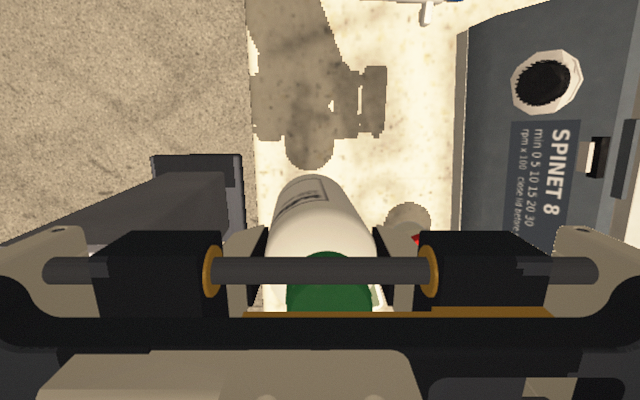

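```bash
python3 -m creep '[0,0.011,-0.035,0,0,0,0.011,-0.048,0,0,0,0.011,-0.048,0,0,0,0.011,-0.048,0,0,0,0.011,-0.048,0,0,0,0.011,-0.048,0,0,0,0.011,-0.048,0,0,0,0.011,-0.048,0,0,0,0.011,-0.048,0,0,0,0.011,-0.048,0,0,0,0,-0.04,0,0,0,0,0,0,0]' 30;python3 - <<'E'
from h import *
c=read_camera("wrist");p=telemetry.observe()["tool_pos"];cv2.imwrite("pics/w26.png",c["image"][:,:,::-1]);print(p)
zb=p[2]-.1006;C=lambda q:np.round(q,1)
for dz in (0,.095,.135): print(dz,[C(proj(c,[p[0]+a,p[1]+b,zb+dz])) for a,b in [(0,0),(0,.03),(-.03,0),(.03,0)]])
print("pocket",[C(proj(c,[.55+a,-.275+b,.029])) for a,b in [(0,.037),(-.037,0),(.037,0)]])
E
```

```text
time: 37.25
tool_pos: [0.551, -0.2472, 0.2268]
tool_rot: [3.09, -0.005, 1.589]
contact_force: [-0.3, 0.7, -1.8]
opening: 0.0592
[ 0.55098536 -0.24558838  0.2267927 ]
0 [array([312.9, 203.6]), array([313.3, 167.6]), array([276.3, 203.6]), array([349. , 203.7])]
0.095 [array([318., 257.]), array([318.9, 201.1]), array([259.2, 257.5]), array([375.6, 256.5])]
0.135 [array([322.6, 305.2]), array([324.2, 232.5]), array([243.6, 306.6]), array([399.4, 303.9])]
pocket [array([309.7, 172.4]), array([277.6, 203.6]), array([341. , 203.7])]
```

View pics/w26.png

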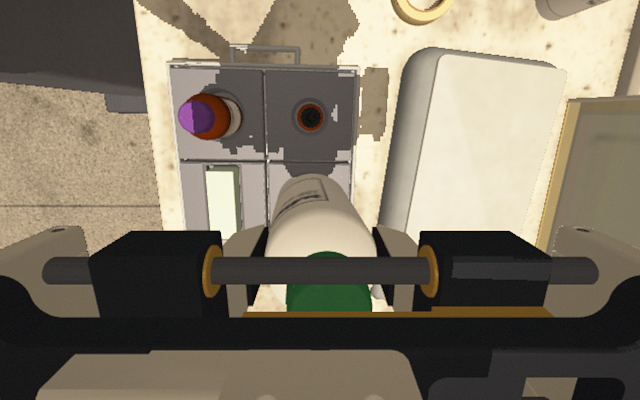

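```bash
python3 - <<'E'
from h import *
c=read_camera("wrist");p=telemetry.observe()["tool_pos"];crop(c,240,150,400,310,4,"w27.png");print(p)
E
```

```text
[ 0.55081766 -0.24446734  0.22700586]
```

View pics/w27.png

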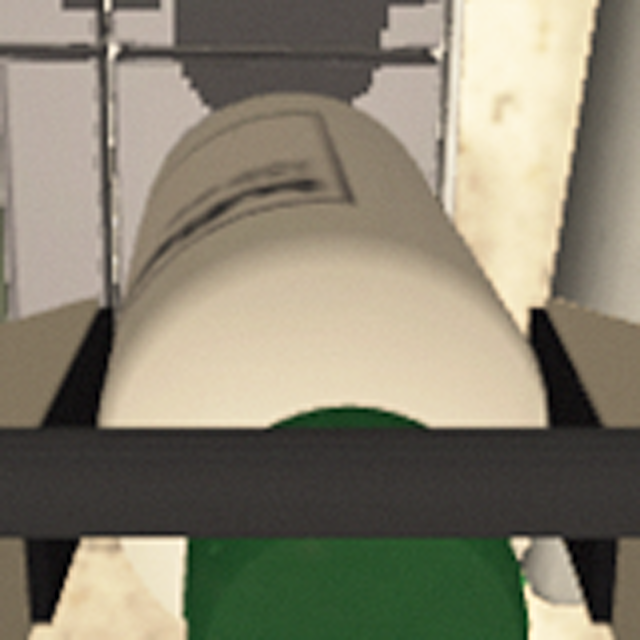

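```bash
python3 -m creep '[0,0,-0.024,0,0,0,0,0,-0.03,0,0,0,0,-0.03,0,0,0,0,0,0]' 30;python3 - <<'E'
from h import *
c=read_camera("wrist");p=telemetry.observe()["tool_pos"];crop(c,240,130,400,290,4,"w28.png");print(p)
zb=p[2]-.1006;C=lambda q:np.round((np.array(q)-[240,130])*4)
print([C(proj(c,[p[0]+a,p[1]+b,zb])) for a,b in [(0,0),(0,.03),(-.03,0),(.03,0)]])
print("pocket",[C(proj(c,[.55+a,-.275+b,.029])) for a,b in [(0,.037),(-.037,0),(.037,0)]],C(proj(c,[.5012,-.2265,.029])))
E
```

```text
time: 37.85
tool_pos: [0.5528, -0.2667, 0.1665]
tool_rot: [3.089, -0.006, 1.597]
contact_force: [-0.1, -0.1, -3.2]
opening: 0.0591
[ 0.55373113 -0.26723441  0.16826129]
[array([295., 307.]), array([298., 163.]), array([148., 306.]), array([440., 308.])]
pocket [array([276., 135.]), array([117., 288.]), array([428., 291.])] [60. 81.]
```

View pics/w28.png

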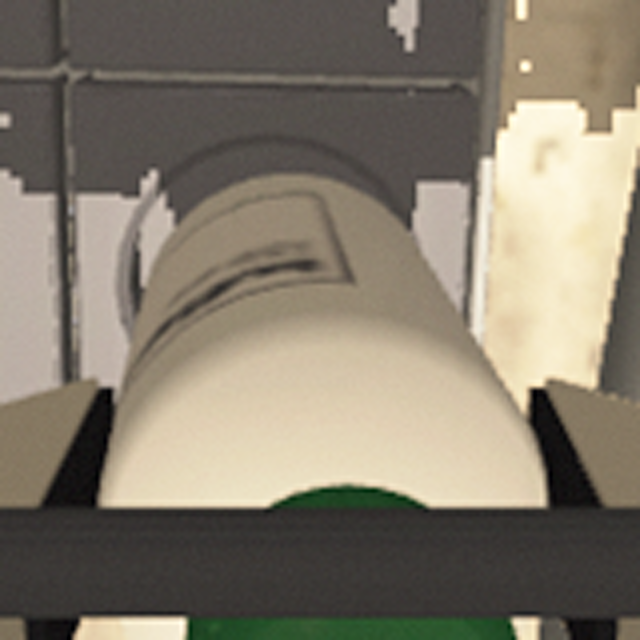

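```bash
python3 -m creep '[0,-0.003,-0.006,-0.01,-0.02,0,-0.001,0,-0.02,0,0,0,0,0,0]' 30;python3 - <<'E'
from h import *
c=read_camera("wrist");p=telemetry.observe()["tool_pos"];crop(c,240,130,400,290,4,"w29.png");print(p)
zb=p[2]-.1006;C=lambda q:np.round((np.array(q)-[240,130])*4)
print([C(proj(c,[p[0]+a,p[1]+b,zb])) for a,b in [(0,0),(0,.03),(-.03,0),(.03,0)]])
print("pocket",[C(proj(c,[.55+a,-.275+b,.029])) for a,b in [(0,.037),(-.037,0),(.037,0)]],C(proj(c,[.5012,-.2265,.029])))
E
```

```text
time: 38.28
tool_pos: [0.5512, -0.2748, 0.141]
tool_rot: [3.081, 0.0, 1.576]
contact_force: [0.2, 0.2, -1.8]
opening: 0.059
[ 0.5519083  -0.27531964  0.14219028]
[array([291., 304.]), array([290., 159.]), array([144., 306.]), array([436., 301.])]
pocket [array([279., 113.]), array([107., 287.]), array([450., 282.])] [37. 58.]
```

View pics/w29.png

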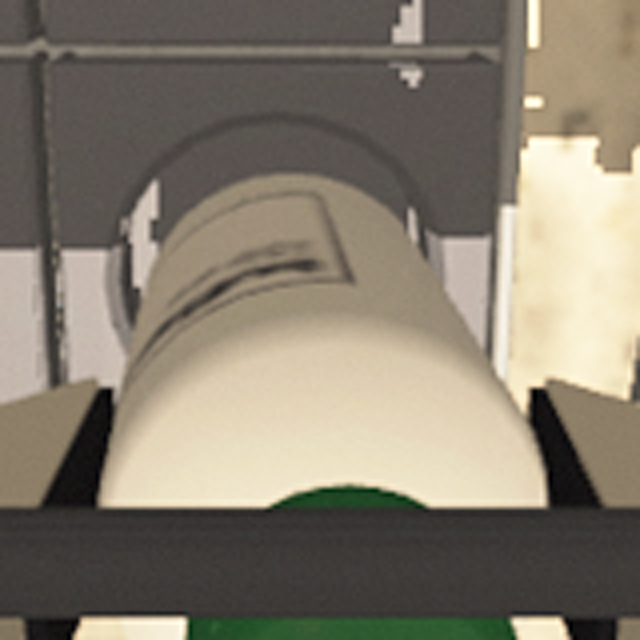

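```bash
python3 -m creep '[0,-0.002,0.0035,-0.006,0,0,-0.001,0.0005,-0.008,0,0,0,0,0,0]' 30;python3 - <<'E'
from h import *
c=read_camera("wrist");p=telemetry.observe()["tool_pos"];crop(c,240,130,400,290,4,"w30.png");print(p)
zb=p[2]-.1006;C=lambda q:np.round((np.array(q)-[240,130])*4)
print([C(proj(c,[p[0]+a,p[1]+b,zb])) for a,b in [(0,0),(0,.03),(-.03,0),(.03,0)]])
print("pocket",[C(proj(c,[.55+a,-.275+b,.029])) for a,b in [(0,.037),(-.037,0),(.037,0)]],C(proj(c,[.5012,-.2265,.029])))
E
```

```text
time: 38.7
tool_pos: [0.5495, -0.2716, 0.1295]
tool_rot: [3.076, 0.004, 1.575]
contact_force: [-0.1, -0.3, -2.8]
opening: 0.0592
[ 0.549764   -0.27180071  0.12991894]
[array([286., 299.]), array([285., 155.]), array([139., 301.]), array([430., 297.])]
pocket [array([286., 136.]), array([107., 316.]), array([464., 311.])] [34. 79.]
```

View pics/w30.png

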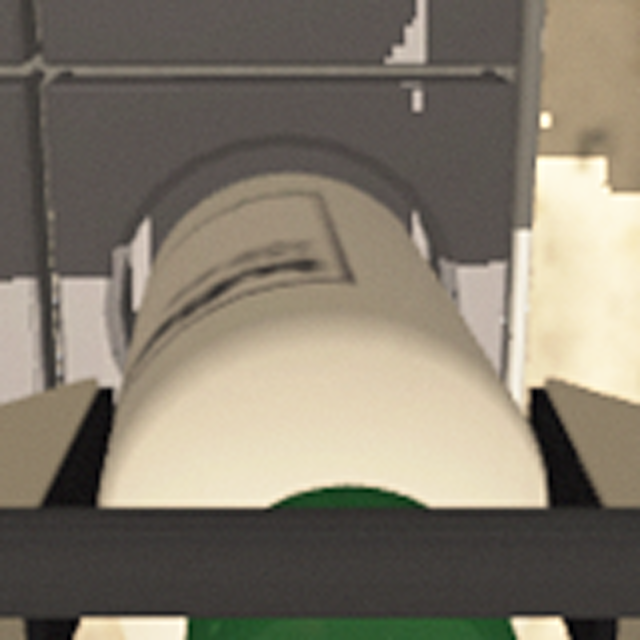

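```bash
python3 -m creep '[0,-0.0005,0,-0.008,0,0,0,0,0,0]' 30;python3 -m creep '[0,0,0,-0.006,0,0,0,0,0,0]'; python3 -m creep '[0,0,0,-0.004,0]'
```

```text
time: 39.0
tool_pos: [0.5494, -0.2719, 0.1215]
tool_rot: [3.075, 0.005, 1.576]
contact_force: [-0.8, -0.5, -3.5]
opening: 0.0597
time: 39.25
tool_pos: [0.5494, -0.2719, 0.1151]
tool_rot: [3.075, 0.004, 1.576]
contact_force: [0.0, -0.0, -2.5]
opening: 0.0593
time: 39.38
tool_pos: [0.5497, -0.2721, 0.1113]
tool_rot: [3.074, 0.005, 1.575]
contact_force: [0.9, 0.5, -2.3]
opening: 0.0591
```

```bash
python3 -m creep '[0,0,0,-0.003,0]';python3 -m creep '[0,0,0,-0.003,0]'
```

```text
time: 39.5
tool_pos: [0.5496, -0.2721, 0.108]
tool_rot: [3.074, 0.005, 1.575]
contact_force: [-0.2, -0.6, -2.0]
opening: 0.0592
time: 39.62
tool_pos: [0.5499, -0.2732, 0.1071]
tool_rot: [3.072, 0.008, 1.576]
contact_force: [-8.6, 1.8, 26.2]
opening: 0.0593
```

```bash
python3 -m creep '[0,0,0,0.001,0,1,0,0,0,0,1,0,0,0,0,1,0,0,0,0,1,0,0,0,0]';python3 -m creep '[1,0,0,0.02,0,1,0,0,0.03,0,1,0,0,0.04,0,1,0,0,0.06,0,1,0,0,0.06,0,1,-0.03,0.0,0.05,0,1,-0.05,0,0.05,0,1,0,0.0,0,0]'
python3 - <<'E'
from h import *
c=read_camera("wrist");cv2.imwrite("pics/w31.png",c["image"][:,:,::-1]);print(telemetry.observe()["tool_pos"])
crop(read_camera("side"),270,100,420,210,5,"s31.png")
E
```

```text
time: 40.25
tool_pos: [0.5507, -0.2736, 0.109]
tool_rot: [3.07, 0.009, 1.576]
contact_force: [0.4, 0.0, 0.2]
opening: 0.0907
time: 41.25
tool_pos: [0.4731, -0.2718, 0.4203]
tool_rot: [3.072, 0.009, 1.577]
contact_force: [0.6, -0.1, -0.2]
opening: 0.0918
[ 0.47377425 -0.27153546  0.41776998]
```

View pics/w31.png

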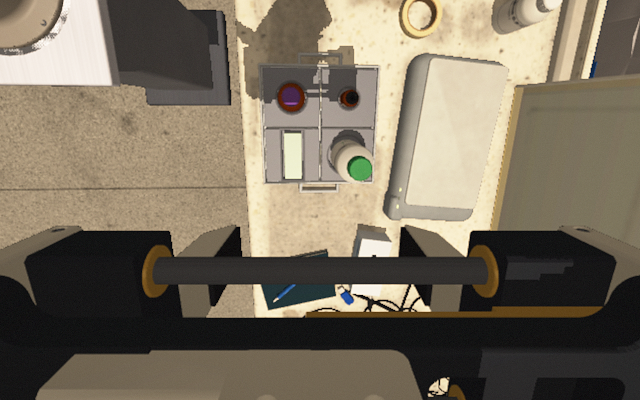

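View pics/s31.png

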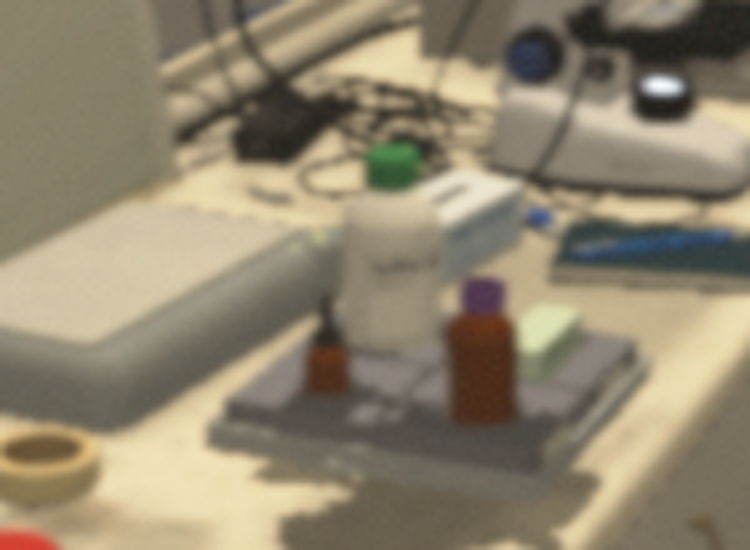

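```bash
python3 - <<'E'
from h import *
c=read_camera("wrist");crop(c,250,50,390,200,5,"w32.png")
C=lambda q:np.round((np.array(q)-[250,50])*5)
for n,x,y,H,r in [("drop",.55,-.178,.089,.005),("stain",.4525,-.178,.105,.0135),("buf",.55,-.275,.142,.0175)]: print(n,[C(proj(c,[x,y,H])),C(proj(c,[x+r,y,H])),C(proj(c,[x,y,.029]))])
print("carton",[C(proj(c,[.4525+a,-.275+b,.045])) for a,b in [(-.0145,.039),(.0145,.039),(.0145,-.039),(-.0145,-.039)]])
for n,lo,hi,box,H in [("buf",(45,60,20),(85,255,255),(330,140,390,200),.142),("stain",(120,40,20),(165,255,255),(270,70,320,130),.105)]:
    ce,s,cn=seg(c,lo,hi,box);print(n,ce,s,pt(c,*ce,H),C(ce))
t=read_camera("top");
ce,s,cn=seg(t,(0,140,80),(8,255,255),(235,160,270,195));print("cup",pt(t,*ce,.07),s)
crop(t,230,150,330,250,5,"t32.png")
E
```

```text
drop [array([534., 243.]), array([551., 243.]), array([502., 251.])]
stain [array([204., 237.]), array([252., 238.]), array([211., 248.])]
buf [array([555., 597.]), array([616., 596.]), array([492., 538.])]
carton [array([170., 429.]), array([257., 429.]), array([259., 657.]), array([176., 657.])]
buf [360.34291581 170.02258727] [ 18  18  25  25 487] [ 0.54915942 -0.27594297  0.142     ] [552. 600.]
stain [290.99270073  97.75912409] [ 12  19  19  19 274] [ 0.45273265 -0.17844258  0.105     ] [205. 239.]
cup [0.55779023 0.17141913 0.07      ] [  3   4  26  27 554]
```

View pics/w32.png

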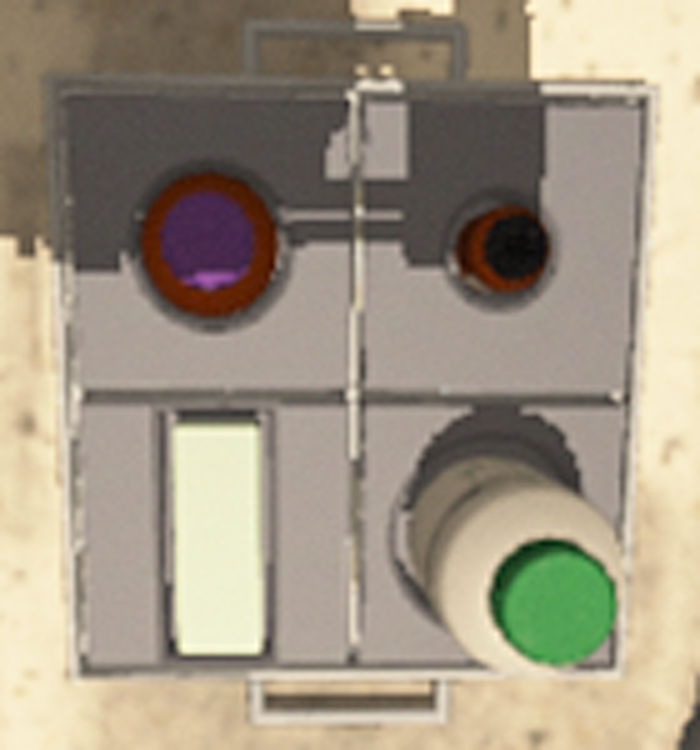

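View pics/t32.png

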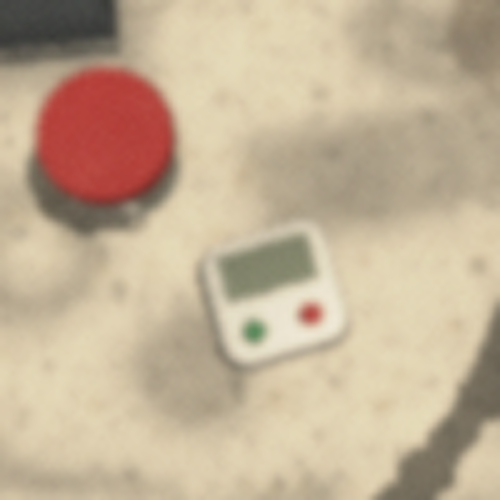

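```bash
python3 -m creep '[1,0,0,0,0,1,0,0,0,0,1,0,0,0,0,1,0,0,0,0]'; python3 -c "
from cell import workorder; print(workorder.hand_in())"
```

```text
time: 41.95
tool_pos: [0.4756, -0.2707, 0.4095]
tool_rot: [3.087, -0.004, 1.58]
contact_force: [0.1, 0.5, 0.5]
opening: 0.0918
the job is handed in; nothing more can be done
None
```

I placed the carton, the dropper, the stain bottle and the buffer bottle in their own pockets, in that order. I lowered each one until the wrist force showed it on the pocket floor, let go, and handed the job in at about 42 s of the 112 s. The hand-in reports no verdict.

- **Placement:** in the last wrist picture the stain and buffer caps sit about 1 mm from their pocket centres. The carton lies along its pocket within about 1–2 mm, and the dropper stands inside its pocket; I checked those two only by eye against projected outlines. The side view shows the bottles upright.
- **Bystanders:** the sample cup measures within 1 mm of where it started. The timer looks unmoved in the top view, but I did not measure it.
- **Robot:** the gripper was open and well clear of everything, with no contact force beyond sensor noise.
- **What disagreed:**
  - The tool slowly leaned by up to about 0.08 rad during the work.
  - The dropper and stain bottle hung tilted by roughly 0.1 and 0.05 rad while carried, and the buffer bottle slightly. All three straightened once released on the floor.
  - The top camera's positions differed from the wrist camera's by 2–5 mm. I relied on the wrist camera.

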